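# Hang the iron on the spring-return hook

## Task

Put the iron away on its spring-return hook: take the hook by its side handle, draw it down against its spring, slip it through the wire bow on the iron with a light touch that does not tip the iron, and, keeping hold of the handle, let the iron ride gently up until the rod is fully home. Then let go, leaving the iron hanging still in the hook; never let hook or iron spring up by itself, and leave the other things on the worktop where they are.

Things in the scene. Friction and masses are not known exactly. Their poses are not given: they have to be found in the camera images.
- hook: Steel swivel hook of 7 mm wire under a sprung vertical rod (10 mm) on a folding swing arm. Origin: the seat (centre of the 6 mm bow wire when hung). z up, always vertical; x points out of its open side, opposite its handle. Underside 10 mm below the origin. The arm lets it go anywhere within 560 mm of its column and turn about z with under 1 N of drag; it stays where left.
- bill_tip (a point): Centre of the hook's rounded bill tip (7 mm thick), at x = +16.5, z = +13.5 mm in the hook's frame (axes as the hook's). The hook lies in the plane y = 0.
- hook_throat (a point): Throat of the hook, 30 mm above the seat. A brass latch closes it, from the neck (x = +1, z = +47 mm) to inside the bill tip; it opens inward only, yields to about 0.5 N and shuts by its spring. The bow wire enters from +x, 22 to 38 mm above the seat, pushes the latch in until it meets the neck (about here or up to 8 mm towards -x), then drops into the seat as the hook rises.
- pull_handle (a point): Middle of the side handle: level black rubber bar 19 mm thick, 62 mm long along the hook's x, with 25 mm red collars, 53 mm to the hook's -x side (roughly towards the robot), 88 mm above its origin. Axes as the hook's. The rod and, 40 mm above the bar at rest, the 34 mm tube stand over the hook: come in tilted about 35 degrees from vertical, from the outer end and above, closing across the bar.
- lift (a joint): How far the sprung rod is drawn down, m: 0 = fully home (up), limit 0.16. The spring pulls rod and hook up with a net 10.5 N at 0, 11.7 N at 0.16 (friction 0.4 N). Empty and let go, the hook snaps up; it also lifts the iron (0.7 to 0.9 kg) by itself, with 1 to 4 N to spare.
- iron: Compact cordless iron (off and cold), white and peach with a steel sole, 216 x 109 mm, 112 mm to the top of its handle, loose on its rest. A sideways push at the top of its bow tips it up from 2.2 N on (2.2 to 3 N by its mass). Origin: middle of the sole's underside; x to the nose, z up. Hung, its origin is about 167 mm from the hook's origin.
- bow_hinge (a point): Middle of the bow's hinge line on top of the iron's handle (x = -9, z = 112 mm in the iron's frame, axes as the iron's). The bow is a 6 mm steel wire arch standing lengthwise: feet 60 mm apart along x, rounded top (wire centre) 56 mm from the hinge. It is clamped firm at a lean of up to 0.35 rad to +y or -y, which is not reported: its top is up to 19 mm aside and 3 mm lower.
- rest: Iron rest: aluminium tray 262 x 128 mm fixed to the worktop, rim 14 mm high, dark grey silicone floor at 8 mm, on which the iron stands. Origin: middle of its underside, x along its length.
- softener: Bystander: peach bottle, 76 mm across, 210 mm tall; origin at its foot.
- starch: Bystander: clear spray bottle with a blue head, 68 mm across, 190 mm tall; origin at its foot.
- dosing_cup: Bystander: blue cup, 68 mm across, 62 mm tall; origin at its foot.
- peg_pot: Bystander: cream pot, 100 mm across, 95 mm tall; origin at its foot.
- brush: Bystander: wooden clothes brush lying bristles down, 240 mm long, 44 mm high; origin under its head.
- lint_roller: Bystander: lint roller with a red handle, 212 mm long, 48 mm high; origin under the roller's inner end.
- scoop: Bystander: green powder scoop, 62 x 55 mm with a handle, 36 mm high; origin under its middle.
Not all that is in view belongs to the job. What is shaped like the iron but yellow is not meant.

How it is judged:
On the way, in this order (a step that is already met when the one before it is completed fails the run):
1. the hook is drawn down to the iron (rod out by more than 70 mm) (value of joint lift above 0.07 m), for 0.2 s.
2. the hook carries the iron, its bow in the seat, and the handle is still held on the way up (contact force between hook and iron above 3 N and distance between hook and iron between 0.157 and 0.178 m and height (world z) of iron above 0.015 m and value of joint lift above 0.015 m and contact force between the fingers and hook above 1 N), for 0.2 s.
3. the rod is back home (within 10 mm) with the iron on it and the handle still held (value of joint lift below 0.01 m and height (world z) of iron above 0.06 m and contact force between the fingers and hook above 1 N), for 0.1 s.
At the end, for the whole second after the job is handed in: Rod within 6 mm of its upper stop; the hook carries the iron by its bow, seated (iron origin 157 to 178 mm from the hook seat); the iron hangs clear (sole over 60 mm above the worktop), within 0.4 rad of level, still (under 0.06 m/s, 0.6 rad/s) (value of joint lift below 0.006 m and contact force between hook and iron above 3 N and distance between hook and iron between 0.157 and 0.178 m and height (world z) of iron above 0.06 m and angle between iron's own z axis and vertical below 0.4 rad and linear speed of iron below 0.06 m/s and angular speed of iron below 0.6 rad/s); the robot touches nothing.
It fails at once if the hook springs up by itself (faster than 0.4 m/s) (velocity of joint lift below -0.4 m/s).
It fails at once if the iron is dropped or flung (faster than 0.6 m/s) (linear speed of iron above 0.6 m/s).
It fails at once if the iron is pushed askew: tipped by more than 0.1 rad before the hook bears its weight (under 2.5 N on the hook) (angle between iron's own z axis and vertical above 0.1 rad and contact force between hook and iron below 2.5 N).
It fails at once if the hook is forced against the iron (more than 25 N) (contact force between hook and iron above 25 N).
It fails at once if another thing on the worktop is shifted by more than 30 mm (distance of any of softener, starch, dosing_cup, peg_pot, brush, lint_roller, scoop from where it was at the start of the episode above 0.03 m).
It also fails if it takes over 58 s, if anything falls off the work surface, if the arm or the gripper's body presses on something with over 40 N, if the wrist force passes 120 N, or if a joint passes its speed limit or range.

## Robot

A 6-joint arm with a two-finger parallel gripper is mounted at the origin on the work surface. World frame = base frame: x ahead of the robot, y to its left, z up, the work surface at z = 0. Lengths are in m, angles in rad, forces in N, time in s.
With the tool pointing down it reaches from about 0.275 to 0.725 m from the base axis. Payload 15.9 kg.
Tool frame: the origin (TCP) lies on the centre line of the jaws, within the pads' length; the fingertips stand 17 mm ahead of it and the grasp point (between the pads) lies 2 mm behind it; z points along the fingers, x is the direction in which the jaws open and shut, and the axes are right-handed (so a half turn about z gives the same grasp; the last joint's range is limited). The gripper opens to 85 mm and grips with 20 to 120 N. Pads are 22 mm wide; open, the fingers measure 114 mm over their backs; the gripper's body (76 mm by 85 mm) begins 54 mm behind the grasp point. The pads swing forward as they close: fully open they stand 13 mm farther back than shut.
Start: joints at [1.15, 0.213, -0.034, 1.323, 0, 1.571], TCP at [0.204, 0.456, 0.248] pointing down, gripper open.
Joint ranges: [-2.98, 2.98], [-0.74, 1.72], [-1.14, 1.35], [-2.1, 2.04], [-1.57, 1.44], [-3.14, 3.14]. Speed limits (rad/s): [1.89, 1.89, 2.39, 2.57, 3.14, 3.14].

## Interface

Orientations are given as a unit quaternion [x, y, z, w].
In Python, from station import r gives the robot as it stands.
- The arm moves only by the tool step_arm, never from a script. Its arguments are lists of equal length, an entry for each row: "travel": the shift along the tool's x, y, z in m, a list of three; "roll": the turn about the tool's z in degrees. In form: {"travel": [[dx, dy, dz], ...], "roll": [roll, ...]}. A call has 1 to 10 rows; each row shifts and turns the pose as measured when the row begins, along the tool's axes as they then stand; what a row does not reach is not made up. A row lasts 1/8 s, in which the tool goes at most 62.5 mm and 10.7 degrees, less where a joint would pass 70% of its speed; a pose out of reach is approached as far as the arm can. A call with a gripper value outside its range is refused whole. "claw" is the closure, from -1 (fully open) to 1 (shut), set as the call begins (left out, the last holds). The fingers move at their own pace and stop on an object; the grip force is fixed at half the most. Time passes only in rows, so rows that do not move let the fingers close. It gives the time, the measured TCP pose, the force and the opening at its end, in the units of the state.
- r.sense(): the state, without advancing time (a new reading comes with each control period).
- r.camera(name): name is "scene" or "top" or "wrist"; returns a dict with "pixels" (480x640x3 uint8, red, green, blue), "vfov" (degrees; the focal length in pixels is half the picture's height over the tangent of half this angle, whatever the lens; pixels are square), "cx", "cy" (the principal point, pixels), "cam_to_world" (4x4, takes a point from camera to world coordinates). Camera axes: x right, y down, z forward; pixel columns grow to the right and rows downward; lengths in m; the calibration is good to about 2 mm. A picture is of the moment at which its call begins. There is no depth.
- r.finish_job(): hands the job in, once; it reports no verdict.
Trained networks look in a picture, given as the dict that the camera call returned (one of the last four; its "shot" number tells which), for a name from the list of things; names that differ only in an ending like _2 or _b are one class to them, and where a whole thing is asked for, a point or a joint stands for the part that bears it (a point fixed in the world has none). Each returns a list of dicts, best first, with "p" (0 to 1); they miss things now and then, are a little off and sometimes report something else, mostly with a low value. They report only what shows in the picture. A call takes as long as a camera call. They do not tell look-alikes from the thing itself.
- r.look_for(label, picture): "position" ([column, row] in pixels, amid what is visible of it).
- r.masks_of(label, picture): "pixels" (480x640 bool, what is visible of it) and "position" ([column, row] in pixels, amid what is visible of it).
- r.landmark_of(label, picture): "position" ([column, row] in pixels: a listed point, or the origin of a listed thing).
The state is a dict: "time_s": time; "joint_pos": joint angles; "joint_vel": joint speeds; "tau": joint torques, N m; "position": TCP position; "tool_rot": TCP orientation; "force": force on the tool from outside, world axes, zero at the start; "moment": the same for the moment, N m; "finger_gap": finger opening in m.
Only numpy, scipy, OpenCV 4.12 (cv2) and the standard library are available. Lean on these libraries where they do the work, as an engineer would, in place of code of your own. Each camera call takes 0.05 s, during which the arm holds its last target.

## Working session

There is one attempt and no reset: what is moved stays moved. The work goes in short steps, Python scripts to look and compute and a tool call to move; the robot and the scene stay as the last step left them, time stands still between calls to the robot, and variables do not carry over. Pictures are saved under pics/ and viewed, and the job is handed in when it is done.

Besides the shell and the picture viewer there is one more tool, called after "Emit:" by a JSON object that holds its "api" and its "payload", one argument or row to a line. step_arm: Moves the arm, as the interface text tells. Its arguments: {"type":"object","properties":{"travel":{"type":"array","items":{"type":"array","items":{"type":"number"}}},"roll":{"type":"array","items":{"type":"number"}},"claw":{"type":"number"}},"required":["travel","roll"]}

```bash
ls; mkdir -p pics
python3 - <<'E'
from station import r
import cv2
s=r.sense(); print({k:(v if not hasattr(v,'tolist') else v.tolist()) for k,v in s.items()})
for n in ["scene","top","wrist"]:
    c=r.camera(n); cv2.imwrite(f"pics/{n}0.png",c["pixels"][:,:,::-1]); print(n,c["vfov"],c["cx"],c["cy"],c["cam_to_world"])
    for l in ["hook","bill_tip","pull_handle","hook_throat","iron","bow_hinge","rest"]:
        print(l,[(round(d["p"],2),[round(float(x)) for x in d["position"]]) for d in r.landmark_of(l,c)][:3])
E
```

```text
pics
{'time_s': 0.0, 'joint_pos': [1.1499915715906965, 0.21337561322982632, -0.03504385144615018, 1.32347366242631, -1.5955535854610964e-05, 1.5707857328386918], 'joint_vel': [-0.00015897551280043685, 0.0009223051560893543, 0.0015978326470622633, -0.00039796378610568395, 0.0003327671172944937, -0.00010137192686562408], 'tau': [0.0056712262448854744, -68.61668586730957, 48.7117874622345, 0.017487180302850902, 0.0005155302096682135, 2.1870848172511614e-05], 'position': [0.20412785537725983, 0.45610109632714757, 0.24781246676094715], 'tool_rot': [0.8391915849738985, 0.5438356212153199, -0.0004558774777081907, 0.00030492961234530224], 'force': [-0.3193602424658059, -0.15104274165648038, -0.24089628378927164], 'moment': [-0.024435944869032746, 0.006631643424965506, 0.011234274835556729], 'finger_gap': 0.08538421712399481}
scene 56.65147923210484 315.8850339509023 235.5243002481109 [[-0.20952229  0.57366514 -0.79183882  1.32370143]
 [ 0.9776858   0.13549364 -0.16053644  0.1749964 ]
 [ 0.01519496 -0.80780553 -0.5892532   0.79682808]
 [ 0.          0.          0.          1.        ]]
hook [
[... 477 characters left out ...]
 0.          1.        ]]
hook []
bill_tip [(0.9, [330, 180])]
pull_handle [(0.7, [345, 206]), (0.25, [334, 184])]
hook_throat [(0.94, [332, 185]), (0.44, [330, 188])]
iron [(0.77, [321, 206]), (0.72, [330, 319])]
bow_hinge [(0.98, [324, 201]), (0.82, [328, 324])]
rest []
wrist 61.093578536920496 311.1361643381202 234.79874277385153 [[ 4.08039807e-01  8.68504406e-01  2.81431365e-01  1.30563899e-01]
 [ 9.12964050e-01 -3.88034195e-01 -1.26198683e-01  4.87367679e-01]
 [-3.99118838e-04  3.08430804e-01 -9.51246698e-01  3.73979002e-01]
 [ 0.00000000e+00  0.00000000e+00  0.00000000e+00  1.00000000e+00]]
hook []
bill_tip []
pull_handle []
hook_throat []
iron []
bow_hinge [(0.74, [319, 398])]
rest []
```

View pics/scene0.png

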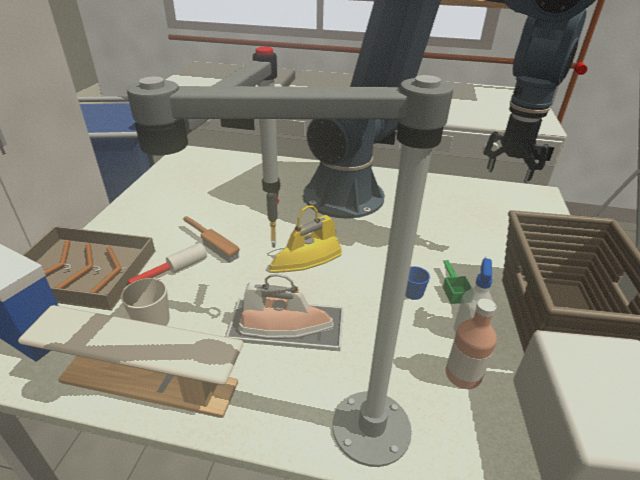

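View pics/top0.png

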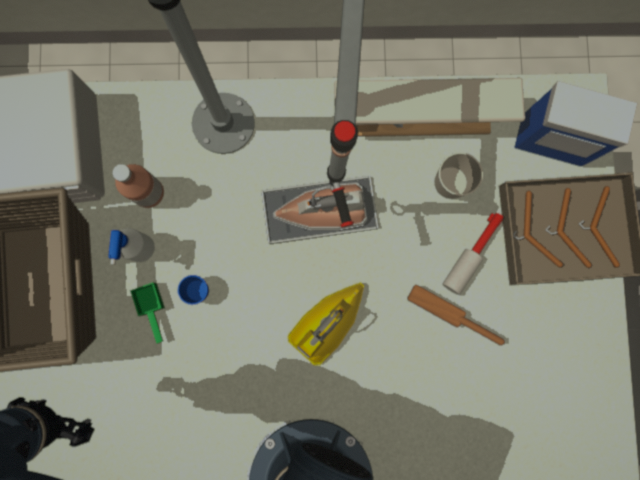

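View pics/wrist0.png

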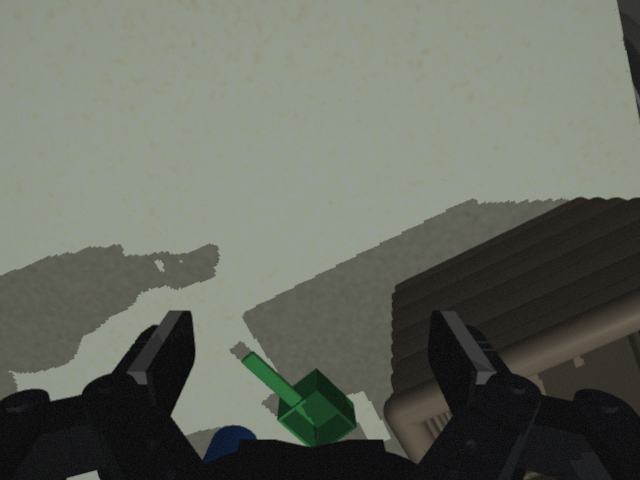

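```bash
cat > h.py <<'E'
import numpy as np, cv2
from station import r
def ray(c,p):
    f=240/np.tan(np.radians(c["vfov"])/2); M=np.array(c["cam_to_world"])
    d=M[:3,:3]@np.array([(p[0]-c["cx"])/f,(p[1]-c["cy"])/f,1.]); return M[:3,3],d/np.linalg.norm(d)
def tri(obs):
    A=np.zeros((3,3));b=np.zeros(3)
    for c,p in obs:
        o,d=ray(c,p);P=np.eye(3)-np.outer(d,d);A+=P;b+=P@o
    x=np.linalg.solve(A,b)
    return x,[np.linalg.norm((np.eye(3)-np.outer(d,d))@(x-o)) for o,d in [ray(c,p) for c,p in obs]]
def atz(c,p,z):
    o,d=ray(c,p); return o+d*(z-o[2])/d[2]
def proj(c,X):
    f=240/np.tan(np.radians(c["vfov"])/2); M=np.array(c["cam_to_world"])
    q=M[:3,:3].T@(np.asarray(X)-M[:3,3]); return np.array([c["cx"]+f*q[0]/q[2],c["cy"]+f*q[1]/q[2]])
def crop(c,name,u0,v0,u1,v1,k):
    im=c["pixels"][v0:v1,u0:u1,::-1]; cv2.imwrite(name,cv2.resize(im,None,fx=k,fy=k,interpolation=cv2.INTER_CUBIC))
E
python3 - <<'E'
from h import *
s=r.camera("scene");t=r.camera("top")
for l,ps,pt in [("bill",0,0),]: pass
for l in ["hook","bill_tip","pull_handle","hook_throat","iron","bow_hinge","rest","softener","starch","dosing_cup","scoop"]:
    a=r.landmark_of(l,s);b=r.landmark_of(l,t)
    print(l,[(round(d["p"],2),np.round(d["position"],1)) for d in a],[(round(d["p"],2),np.round(d["position"],1)) for d in b])
    for x in a[:2]:
        for y in b[:2]:
            X,e=tri([(s,x["position"]),(t,y["position"])]); print("   ",X.round(3),np.round(e,4))
crop(s,"pics/s1.png",190,150,350,350,3)
crop(t,"pics/t1.png",250,110,390,250,4)
E
```

```text
hook [(0.79, array([272.3, 240.9]))] [(0.66, array([332.1, 188.4])), (0.66, array([333.7, 184.7]))]
    [ 0.623 -0.057  0.247] [0.0009 0.0009]
    [ 0.629 -0.058  0.251] [0.0016 0.0016]
bill_tip [(0.71, array([272. , 242.4])), (0.53, array([281.8, 319.2]))] [(0.67, array([331.3, 179.3])), (0.56, array([475.3, 253. ]))]
    [ 0.639 -0.054  0.255] [0.0006 0.0006]
    [ 0.482 -0.229  0.157] [0.1244 0.1244]
    [ 0.675 -0.047  0.074] [0.0172 0.0172]
    [ 0.512 -0.243 -0.057] [0.1697 0.1697]
pull_handle [(0.58, array([275.9, 189.9]))] [(0.55, array([344.9, 205. ]))]
    [ 0.572 -0.068  0.338] [0.0062 0.0062]
hook_throat [(0.7, array([272.1, 230.1]))] [(0.63, array([331.2, 183.7]))]
    [ 0.626 -0.055  0.276] [0.0014 0.0014]
iron [(0.72, array([283.2, 321.3])), (0.57, array([301.9, 258.8]))] [(0.76, array([331.9, 319.9])), (0.72, array([323.5, 206.4])), (0.29, array([345. , 204.2])), (0.23, array([145.8, 297.3]))]
    [ 0.363 -0.095 -0.272] [0.0258 0.0258]
    [ 0.627 -0.044  0.016] [0.0026 0.0026]
    [ 0.362 -0.06  -0.008] [0.0001 0.0001]
    [ 0.594 -0.022  0.185] [0.0189 0.0189]
bow_h
[... 598 characters left out ...]
739 0.067 0.396] [0.2433 0.2433]
    [ 0.648 -0.17   0.175] [0.0996 0.0996]
starch [(0.95, array([468.2, 328.4]))] [(0.94, array([138.2, 244.2]))]
    [0.548 0.386 0.012] [0.0007 0.0007]
dosing_cup [(0.72, array([412.4, 291.3])), (0.54, array([284.6, 322. ])), (0.48, array([271.3, 241.6]))] [(0.76, array([197.5, 288.2]))]
    [0.443 0.252 0.006] [0.0013 0.0013]
    [ 0.515  0.1   -0.005] [0.1676 0.1676]
scoop [(0.68, array([454.1, 290.6])), (0.5, array([281.9, 287.4]))] [(0.69, array([148.1, 299.7])), (0.32, array([329.7, 190. ]))]
    [0.419 0.361 0.01 ] [0.0026 0.0026]
    [0.656 0.126 0.247] [0.1812 0.1812]
    [0.514 0.134 0.156] [0.2097 0.2097]
    [ 0.64  -0.047  0.135] [0.0099 0.0099]
```

View pics/s1.png

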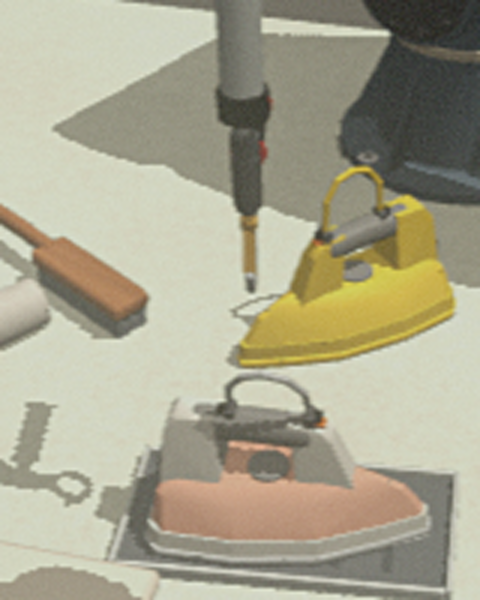

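View pics/t1.png

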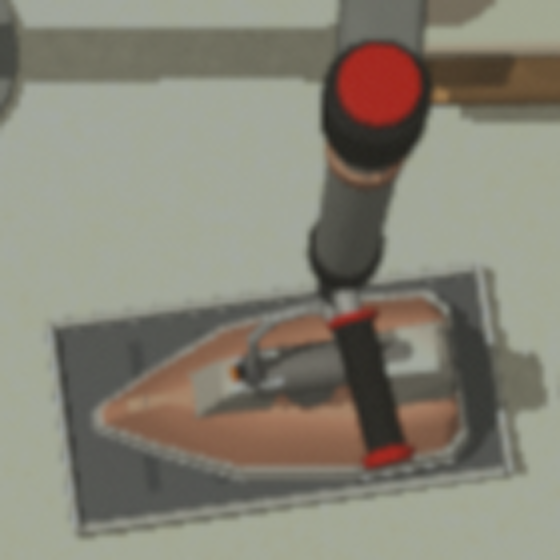

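```bash
cat > bow.py <<'E'
from h import *
def bowpts(hinge,yaw,lean,n=40):
    # feet 60 apart, top 56: straight legs 26 + semicircle r30
    a=np.linspace(0,np.pi,n)
    P=[(-30,z) for z in np.linspace(0,26,8)]+[(-30*np.cos(t),26+30*np.sin(t)) for t in a]+[(30,z) for z in np.linspace(26,0,8)]
    P=np.array(P)/1000
    ex=np.array([np.cos(yaw),np.sin(yaw),0]);ey=np.array([-np.sin(yaw),np.cos(yaw),0])
    # lean to +y positive
    return np.array([hinge+p[0]*ex+p[1]*(np.cos(lean)*np.array([0,0,1])+np.sin(lean)*ey) for p in P])
E
python3 - <<'E'
from bow import *
s=r.camera("scene");t=r.camera("top")
print("collars",atz(t,(338,189.5),.335),atz(t,(347,224.5),.335))
print("rest edges", [atz(t,(250+u/4,110+v/4),.014).round(4) for u,v in [(55,327),(82,530),(510,468),(482,268)]])
c=np.array([atz(t,(250+u/4,110+v/4),.014) for u,v in [(55,327),(82,530),(510,468),(482,268)]]); print(c.mean(0))
d=c[0]-c[3]+c[1]-c[2]; print("rest yaw",np.arctan2(d[1],d[0]))
print("nose",atz(t,(250+97/4,110+415/4),.02))
m=r.masks_of("iron",t)
for q in m[:3]: print(q["p"],q["position"])
yaw=1.67
for nm,c,b in [("s",s,(230,250,350,340)),("t",t,(260,160,380,250))]:
    k=6
    im=cv2.resize(c["pixels"][b[1]:b[3],b[0]:b[2],::-1],None,fx=k,fy=k,interpolation=cv2.INTER_CUBIC)
    for lean,col in [(-.35,(255,0,0)),(0,(0,255,0)),(.35,(0,0,255))]:
        q=np.array([proj(c,p) for p in bowpts(np.array([.616,-.044,.120]),yaw,lean)])
        q=((q-np.array(b[:2])+.5)*k).astype(int)
        cv2.polylines(im,[q.reshape(-1,1,2)],False,col,1)
    cv2.imwrite(f"pics/bow_{nm}.png",im)
E
```

```text
collars [ 0.60253472 -0.06299994  0.335     ] [ 0.53818881 -0.07739786  0.335     ]
rest edges [array([0.6655, 0.0936, 0.014 ]), array([0.5449, 0.0797, 0.014 ]), array([ 0.5759, -0.1717,  0.014 ]), array([ 0.6957, -0.1593,  0.014 ])]
[ 0.62051451 -0.03942007  0.014     ]
rest yaw 1.6913571098090177
nose [0.61162807 0.06950411 0.02      ]
0.78 [325.4, 322.8]
0.58 [322.4, 209.2]
```

View pics/bow_s.png

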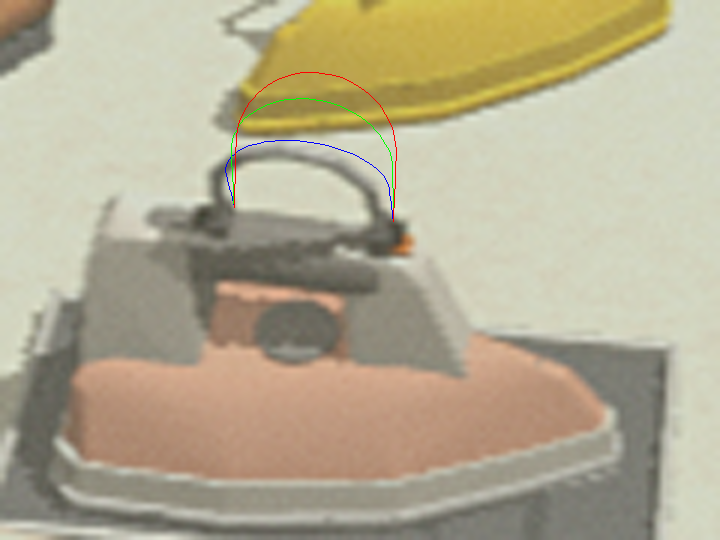

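View pics/bow_t.png

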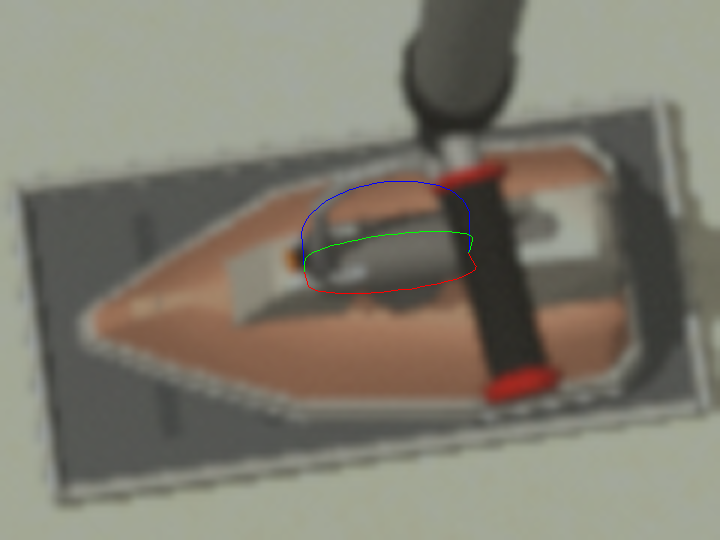

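Run:
```python
from bow import *
t=r.camera("top");s=r.camera("scene")
crop(t,"pics/t2.png",295,180,355,225,13)
crop(s,"pics/s2.png",255,265,305,300,15)
```

```text
(no output)
```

View pics/t2.png

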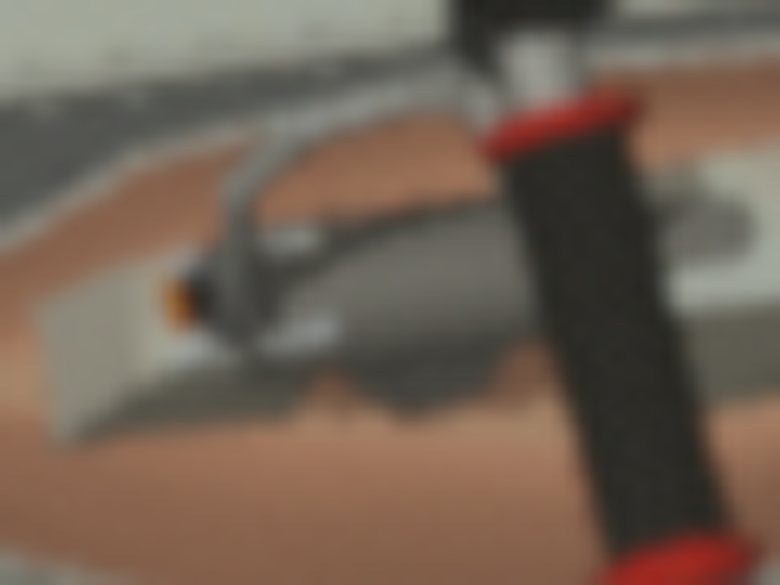

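View pics/s2.png

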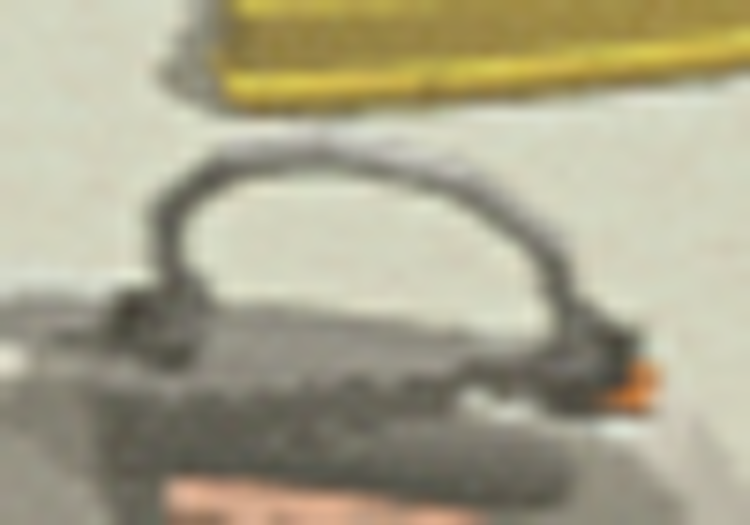

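Run:
```python
from bow import *
from scipy.optimize import least_squares
t=r.camera("top");s=r.camera("scene")
S=np.array([(165,325),(172,280),(168,215),(210,170),(270,152),(330,152),(400,165),(460,185),(520,222),(555,265),(570,315),(580,350)])/15+[255,265]-.5
T=np.array([(240,310),(238,220),(245,185),(285,140),(340,112),(400,93),(450,83)])/13+[295,180]-.5
def f(p,full=False):
    B=bowpts(np.array(p[:3]),p[3],p[4],60); out=[]
    for c,Q in((s,S),(t,T)):
        P=np.array([proj(c,b) for b in B]); A,D=P[:-1],P[1:]-P[:-1]
        for q in Q:
            u=np.clip(((q-A)*D).sum(1)/np.maximum((D*D).sum(1),1e-9),0,1)
            out.append(np.linalg.norm(A+u[:,None]*D-q,axis=1).min())
    return np.r_[out,(p[2]-.120)/.002*.3]
for l0 in(-.3,0):
    o=least_squares(f,[.616,-.044,.12,1.67,l0]); print(o.x.round(4),np.round(o.fun,1))
print("top",bowpts(o.x[:3],o.x[3],o.x[4],41)[28])
```

```text
[ 0.6213 -0.0489  0.1193  1.7172 -0.3734] [ 0.2  0.9  0.9  0.2  0.6  0.4  0.1  0.1  0.5  0.3  0.3  0.8  0.4  0.9
  0.5  0.1  0.   0.3  0.7 -0.1]
[ 0.6213 -0.0489  0.1193  1.7172 -0.3734] [ 0.2  0.9  0.9  0.2  0.6  0.4  0.1  0.1  0.5  0.3  0.3  0.8  0.4  0.9
  0.5  0.1  0.   0.3  0.7 -0.1]
top [ 0.64152918 -0.0459273   0.1714784 ]
```

Run:
```python
from h import *
t=r.camera("top");s=r.camera("scene")
print(tri([(s,(264,50)),(t,(345,134))]))
print("tube bottom collar", proj(s,(.622,-.0586,.375)))
for z in(.36,.375,.4,.5,.6,.7): print(z,proj(s,(.622,-.0586,z)),proj(t,(.622,-.0586,z)))
crop(s,"pics/s3.png",440,0,600,180,4)
```

```text
(array([ 0.62029564, -0.05727847,  0.61908532]), [np.float64(0.0009562134418892125), np.float64(0.0009562134418891733)])
tube bottom collar [269.45492761 186.09696671]
0.36 [269.81811345 192.95380493] [335.93971703 175.93841552]
0.375 [269.45492761 186.09696671] [336.35374321 174.03193152]
0.4 [268.8323654  174.34318167] [337.07083835 170.72989296]
0.5 [266.10329711 122.81920287] [340.32880036 155.7278165 ]
0.6 [262.92067523  62.73227032] [344.38105744 137.06821572]
0.7 [259.16118627  -8.24573706] [349.55840942 113.22784249]
```

View pics/s3.png

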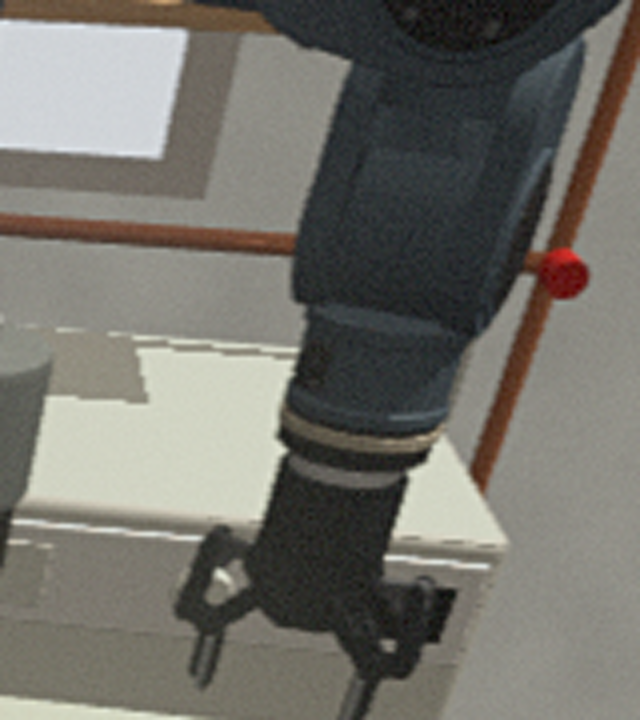

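Emit:
{"api": "step_arm", "payload": {
  "travel": [
    [0, 0, -0.05],
    [0, 0, -0.05],
    [0, 0, 0],
    [0, 0, 0]
  ],
  "roll": [-10, -10, -10, -7]
}}

```text
time_s: 3.35
position: [0.204, 0.4558, 0.3509]
tool_rot: [0.616, 0.788, -0.001, 0.0]
force: [0.5, -0.1, -0.0]
finger_gap: 0.0853
```

```bash
cat >> h.py <<'E'
from scipy.spatial.transform import Rotation as Rn
def st():
    s=r.sense();R=Rn.from_quat(s["tool_rot"]).as_matrix()
    print("t",round(s["time_s"],2),"q",np.round(s["joint_pos"],3),"pos",np.round(s["position"],4),"gap",round(s["finger_gap"],4))
    print("F",np.round(s["force"],1),"x",R[:,0].round(3),"y",R[:,1].round(3),"z",R[:,2].round(3))
    return np.array(s["position"]),R
def tt(R,v): return (R.T@np.asarray(v)).round(4)
E
python3 - <<'E'
from h import *
p,R=st()
print(tt(R,np.array([.41,.09,.40])-p))
E
```

```text
t 3.35 q [1.15  0.224 0.238 1.586 0.    0.905] pos [0.204  0.4558 0.3509] gap 0.0853
F [ 0.5 -0.1 -0. ] x [-0.242  0.97  -0.001] y [ 0.97   0.242 -0.001] z [-0.001 -0.001 -1.   ]
[-0.4048  0.1113 -0.0487]
```

Emit:
{"api": "step_arm", "payload": {
  "travel": [
    [-0.051, 0.014, -0.006],
    [-0.051, 0.014, -0.006],
    [-0.051, 0.014, -0.006],
    [-0.051, 0.014, -0.006],
    [-0.051, 0.014, -0.006],
    [-0.051, 0.014, -0.006],
    [-0.051, 0.014, -0.006],
    [-0.051, 0.014, -0.006]
  ],
  "roll": [0, 0, 0, 0, 0, 0, 0, 0]
}}

```text
time_s: 4.35
position: [0.4168, 0.079, 0.4005]
tool_rot: [0.612, 0.791, -0.0, 0.001]
force: [1.4, 0.8, -0.2]
finger_gap: 0.0851
```

Run:
```python
from h import *
p,R=st()
```

```text
t 4.35 q [ 1.880e-01  8.400e-02  2.000e-01  1.685e+00 -1.000e-03 -6.500e-02] pos [0.4168 0.079  0.4005] gap 0.0851
F [ 1.4  0.8 -0.2] x [-0.251  0.968 -0.001] y [0.968 0.251 0.001] z [ 0.001 -0.001 -1.   ]
```

Emit:
{"api": "step_arm", "payload": {
  "travel": [
    [0, 0, -0.05],
    [0, 0, -0.05],
    [0, 0, -0.05],
    [0, 0, -0.05],
    [0, 0, -0.05],
    [0, 0, -0.05]
  ],
  "roll": [0, 0, 0, 0, 0, 0]
}}

```text
time_s: 5.1
position: [0.3891, 0.0701, 0.5698]
tool_rot: [0.613, 0.787, 0.05, 0.046]
force: [-0.3, 0.6, -0.6]
finger_gap: 0.0856
```

Run:
```python
from h import *
p,R=st()
```

```text
t 5.1 q [ 1.800e-01  1.020e-01  7.030e-01  2.036e+00 -2.000e-03 -6.700e-02] pos [0.3891 0.0701 0.5698] gap 0.0856
F [-0.3  0.6 -0.6] x [-0.243  0.97  -0.011] y [0.961 0.243 0.135] z [ 0.134  0.022 -0.991]
```

Emit:
{"api": "step_arm", "payload": {
  "travel": [
    [0, 0.01, -0.06],
    [0, 0.02, -0.06],
    [0, 0.02, -0.06],
    [0, 0.02, -0.06],
    [0, 0.02, -0.06],
    [0, 0.03, -0.06],
    [0, 0.03, -0.06],
    [0, 0.03, -0.06]
  ],
  "roll": [0, 0, 0, 0, 0, 0, 0, 0]
}}

```text
time_s: 6.1
position: [0.3863, 0.08, 0.7159]
tool_rot: [0.593, 0.762, 0.196, 0.172]
force: [-0.3, 0.1, 0.0]
finger_gap: 0.0855
```

Run:
```python
from h import *
p,R=st()
```

```text
t 6.1 q [ 0.214  0.03   1.023  2.036 -0.013 -0.038] pos [0.3863 0.08   0.7159] gap 0.0855
F [-0.3  0.1  0. ] x [-0.238  0.971 -0.03 ] y [0.836 0.22  0.503] z [ 0.495  0.094 -0.864]
```

Emit:
{"api": "step_arm", "payload": {
  "travel": [
    [0, 0.03, -0.06],
    [0, 0.03, -0.06]
  ],
  "roll": [0, 0]
}}

```text
time_s: 6.35
position: [0.373, 0.0796, 0.7533]
tool_rot: [0.584, 0.751, 0.232, 0.202]
force: [-0.5, -0.3, 0.9]
finger_gap: 0.0854
```

Run:
```python
from h import *
p,R=st()
# grasp centre at hook x=-56 on bar, TCP 2mm ahead of grasp along z
hd=np.array([.976,.218,0])
g=np.array([.622,-.0586,0])-.058*hd; g[2]=.336
T=g+.002*R[:,2]
print("T",T.round(4))
pre=T-.10*R[:,2]
print("pre",pre.round(4),"move",tt(R,pre-p))
mid=np.array([.40,0.0,.55]);print("mid",tt(R,mid-p))
```

```text
t 6.35 q [ 0.225  0.004  1.095  2.036 -0.018 -0.03 ] pos [0.373  0.0796 0.7533] gap 0.0854
F [-0.5 -0.3  0.9] x [-0.236  0.971 -0.033] y [0.784 0.21  0.585] z [ 0.575  0.112 -0.811]
T [ 0.5665 -0.071   0.3344]
pre [ 0.5091 -0.0823  0.4154] move [-0.1783 -0.1249  0.3339]
mid [-0.0771 -0.1144  0.1714]
```

Emit:
{"api": "step_arm", "payload": {
  "travel": [
    [-0.022, -0.016, 0.042],
    [-0.022, -0.016, 0.042],
    [-0.022, -0.016, 0.042],
    [-0.022, -0.016, 0.042],
    [-0.022, -0.016, 0.042],
    [-0.022, -0.016, 0.042],
    [-0.022, -0.016, 0.042]
  ],
  "roll": [0, 0, 0, 0, 0, 0, 0]
}}

```text
time_s: 7.22
position: [0.4831, -0.0471, 0.493]
tool_rot: [0.58, 0.75, 0.24, 0.211]
force: [1.5, 0.6, 0.8]
finger_gap: 0.0855
```

Run:
```python
from h import *
p,R=st()
w=r.camera("wrist");cv2.imwrite("pics/w1.png",w["pixels"][:,:,::-1])
s=r.camera("scene");crop(s,"pics/s4.png",200,50,400,220,4)
for z in (-.02,0,.02): pass
hd=np.array([.976,.218,0]);o=np.array([.622,-.0586,.336])
for a in(-.022,-.053,-.084): print(proj(w,o+a*hd))
g=o-.058*hd; print(tt(R,g+.002*R[:,2]-p))
```

```text
t 7.22 q [-0.26  -0.285 -0.103  1.154  0.267 -0.431] pos [ 0.4831 -0.0471  0.493 ] gap 0.0855
F [1.5 0.6 0.8] x [-0.238  0.97  -0.038] y [0.769 0.212 0.603] z [ 0.594  0.115 -0.797]
[265.05983861 197.99476607]
[262.07272857 170.9470561 ]
[258.53418792 138.90624744]
[-0.0371 -0.0366  0.1731]
```

View pics/w1.png

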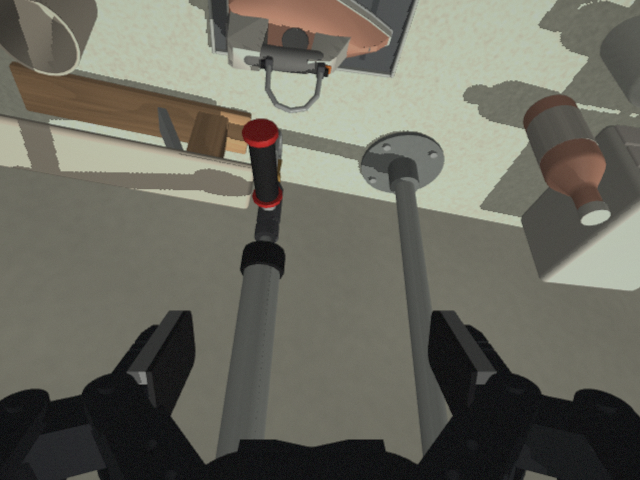

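View pics/s4.png

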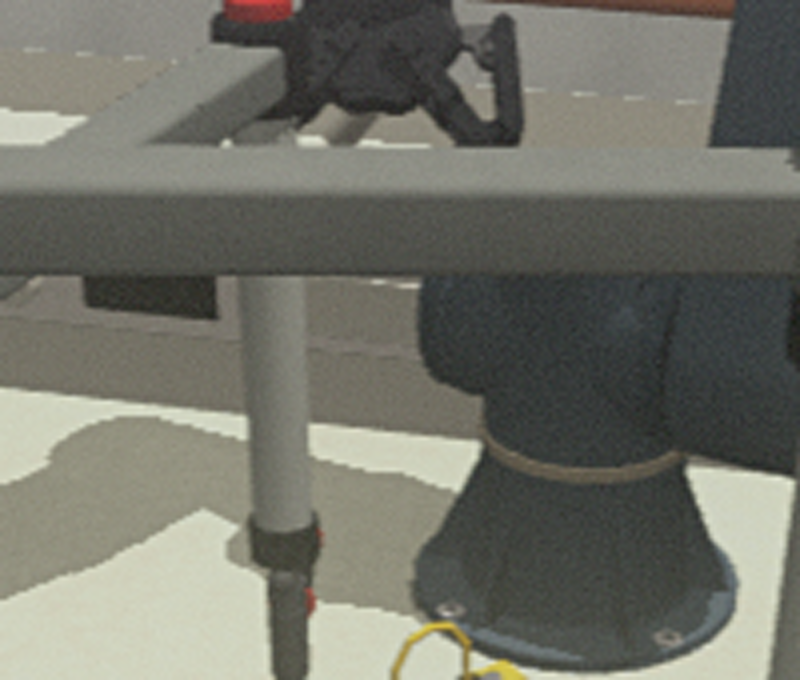

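Emit:
{"api": "step_arm", "payload": {
  "travel": [
    [-0.019, -0.019, 0.02],
    [-0.019, -0.019, 0.03],
    [0, 0, 0.03],
    [0, 0, 0]
  ],
  "roll": [0, 0, 0, 0]
}}

```text
time_s: 7.82
position: [0.51, -0.0836, 0.4082]
tool_rot: [0.58, 0.749, 0.239, 0.211]
force: [-0.9, 0.7, -0.3]
finger_gap: 0.0857
```

Run:
```python
from h import *
p,R=st()
w=r.camera("wrist");cv2.imwrite("pics/w2.png",w["pixels"][:,:,::-1])
hd=np.array([.976,.218,0]);o=np.array([.622,-.0586,.336])
for a in(-.022,-.053,-.084): print(proj(w,o+a*hd))
g=o-.058*hd; print(tt(R,g+.002*R[:,2]-p))
```

```text
t 7.83 q [-0.339 -0.249 -0.295  0.944  0.309 -0.499] pos [ 0.51   -0.0836  0.4082] gap 0.0857
F [-0.9  0.7 -0.3] x [-0.237  0.971 -0.039] y [0.769 0.212 0.604] z [ 0.594  0.113 -0.796]
[313.89935815 283.16303331]
[315.26464899 257.99697389]
[316.95788689 226.78594945]
[0.0017 0.0016 0.0938]
```

View pics/w2.png

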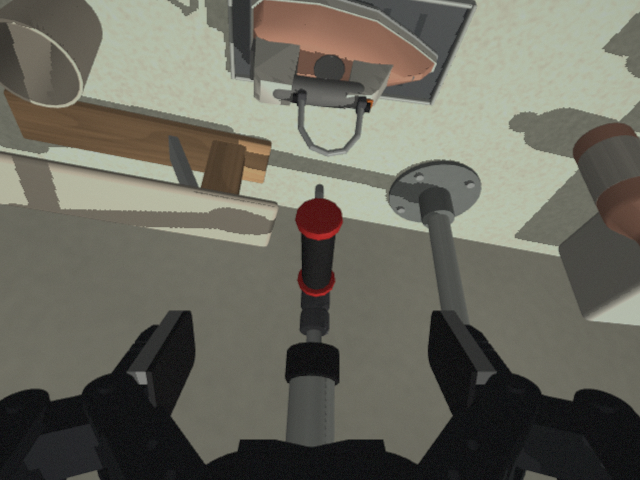

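Emit:
{"api": "step_arm", "payload": {
  "travel": [
    [0.001, 0, 0.03],
    [0.001, 0, 0.03],
    [0, 0, 0.02],
    [0, 0, 0.013],
    [0, 0, 0]
  ],
  "roll": [0, 0, 0, 0, 0]
}}

```text
time_s: 8.5
position: [0.5682, -0.0704, 0.3467]
tool_rot: [0.577, 0.749, 0.242, 0.218]
force: [0.1, 0.4, 0.3]
finger_gap: 0.0853
```

Run:
```python
from h import *
p,R=st()
w=r.camera("wrist");cv2.imwrite("pics/w3.png",w["pixels"][:,:,::-1])
```

```text
t 8.5 q [-0.261 -0.161 -0.397  0.718  0.266 -0.433] pos [ 0.5682 -0.0704  0.3467] gap 0.0853
F [0.1 0.4 0.3] x [-0.238  0.97  -0.047] y [0.758 0.216 0.615] z [ 0.607  0.11  -0.787]
```

View pics/w3.png

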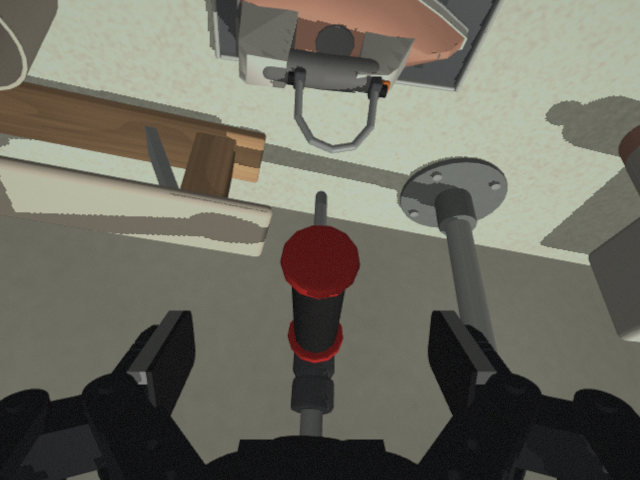

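Emit:
{"api": "step_arm", "payload": {
  "travel": [
    [0.002, -0.009, 0.008],
    [0, 0, 0]
  ],
  "roll": [0, 0]
}}

```text
time_s: 8.8
position: [0.5654, -0.0699, 0.3362]
tool_rot: [0.577, 0.748, 0.243, 0.22]
force: [0.6, -0.1, 0.4]
finger_gap: 0.0857
```

Emit:
{"api": "step_arm", "payload": {
  "travel": [
    [0, 0, 0],
    [0, 0, 0],
    [0, 0, 0],
    [0, 0, 0],
    [0, 0, 0],
    [0, 0, 0]
  ],
  "roll": [0, 0, 0, 0, 0, 0],
  "claw": 1
}}

```text
time_s: 9.55
position: [0.5656, -0.0701, 0.3373]
tool_rot: [0.577, 0.748, 0.243, 0.22]
force: [0.2, -0.2, -0.0]
finger_gap: 0.0174
```

Run:
```python
from h import *
p,R=st()
w=r.camera("wrist");cv2.imwrite("pics/w4.png",w["pixels"][:,:,::-1])
t=r.camera("top");crop(t,"pics/t4.png",250,110,390,250,4)
```

```text
t 9.55 q [-0.262 -0.168 -0.429  0.689  0.267 -0.433] pos [ 0.5656 -0.0701  0.3373] gap 0.0174
F [ 0.2 -0.2 -0. ] x [-0.237  0.97  -0.049] y [0.756 0.216 0.618] z [ 0.61   0.109 -0.785]
```

View pics/w4.png

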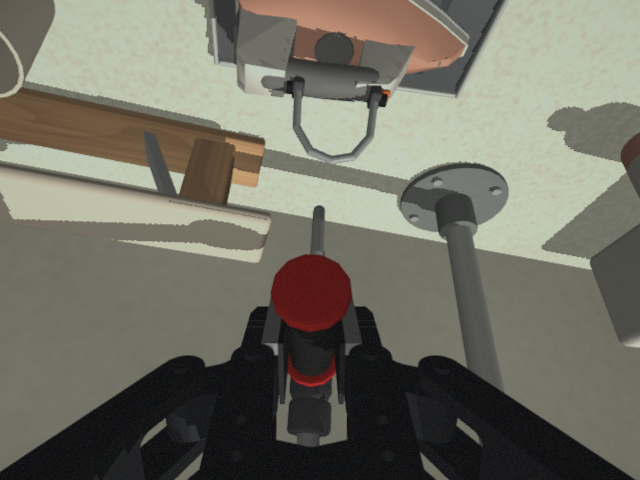

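View pics/t4.png

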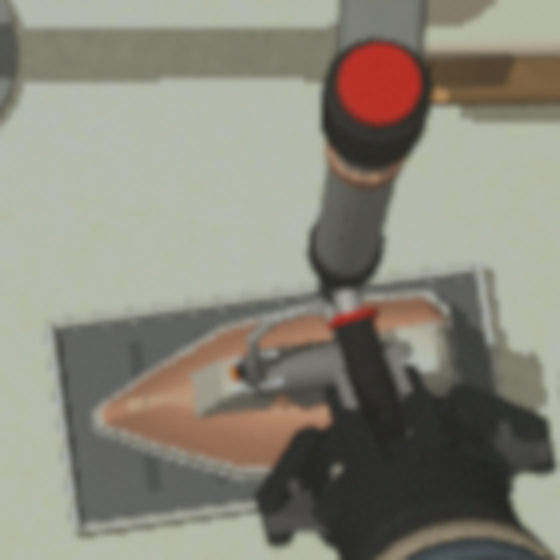

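Emit:
{"api": "step_arm", "payload": {
  "travel": [
    [0.009, -0.009, -0.008],
    [0.009, -0.009, -0.008],
    [0, 0, 0]
  ],
  "roll": [0, 0, 0]
}}

```text
time_s: 10.02
position: [0.5358, -0.0575, 0.3373]
tool_rot: [0.577, 0.748, 0.243, 0.22]
force: [0.3, -0.6, -2.3]
finger_gap: 0.0169
```

Run:
```python
from h import *
p,R=st()
t=r.camera("top");crop(t,"pics/t5.png",250,110,390,250,4)
print(tt(R,(0,0,-.105)), "off",p-[.5656,-.0701,.3373])
```

```text
t 10.03 q [-0.249 -0.236 -0.48   0.704  0.259 -0.422] pos [ 0.5358 -0.0575  0.3373] gap 0.0169
F [ 0.3 -0.6 -2.3] x [-0.237  0.97  -0.049] y [0.757 0.216 0.617] z [ 0.609  0.109 -0.785]
[ 0.0051 -0.0648  0.0825] off [-2.97557333e-02  1.26064236e-02  3.49547767e-05]
```

View pics/t5.png

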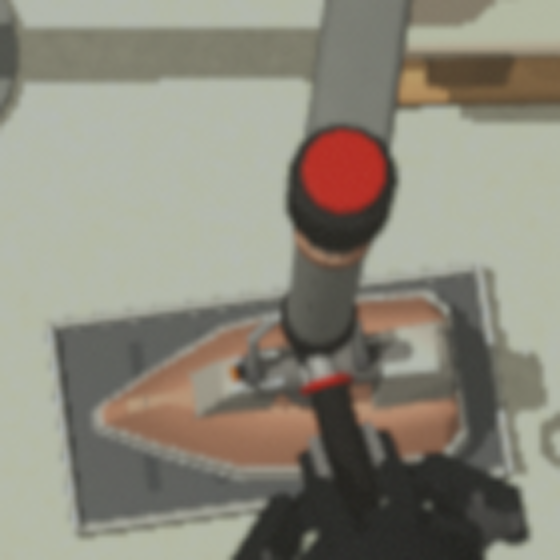

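Emit:
{"api": "step_arm", "payload": {
  "travel": [
    [0.001, -0.012, 0.015],
    [0.001, -0.012, 0.015],
    [0.001, -0.012, 0.015],
    [0.001, -0.012, 0.015],
    [0.001, -0.012, 0.015],
    [0, 0, 0]
  ],
  "roll": [0, 0, 0, 0, 0, 0]
}}

```text
time_s: 10.82
position: [0.5451, -0.0591, 0.253]
tool_rot: [0.572, 0.746, 0.249, 0.232]
force: [-1.2, 0.2, 10.7]
finger_gap: 0.0168
```

Run:
```python
from h import *
p,R=st()
t=r.camera("top");crop(t,"pics/t6.png",290,150,370,210,10)
s=r.camera("scene");crop(s,"pics/s6.png",240,230,320,290,10)
for l in ["hook","bill_tip","hook_throat"]:
    print(l,[(round(d["p"],2),np.round(d["position"],1)) for d in r.landmark_of(l,s)[:2]],[(round(d["p"],2),np.round(d["position"],1)) for d in r.landmark_of(l,t)[:2]])
d=p-[.5656,-.0701,.3373]; o=np.array([.622,-.0586,.248])+d
print("hook est",o, proj(s,o),proj(t,o))
```

```text
t 10.82 q [-0.25  -0.196 -0.686  0.429  0.263 -0.422] pos [ 0.5451 -0.0591  0.253 ] gap 0.0168
F [-1.2  0.2 10.7] x [-0.237  0.97  -0.06 ] y [0.739 0.22  0.637] z [ 0.631  0.107 -0.768]
hook [(0.57, array([279.2, 266.2]))] [(0.86, array([324.8, 202.6]))]
bill_tip [(0.88, array([281.6, 267.5])), (0.66, array([285.3, 327.2]))] [(0.59, array([324.5, 199.9]))]
hook_throat [(0.62, array([281.3, 256.9]))] [(0.93, array([326.3, 202. ]))]
hook est [ 0.60154907 -0.0475613   0.16365891] [281.42145298 265.96664632] [326.43774747 206.41243549]
```

View pics/t6.png

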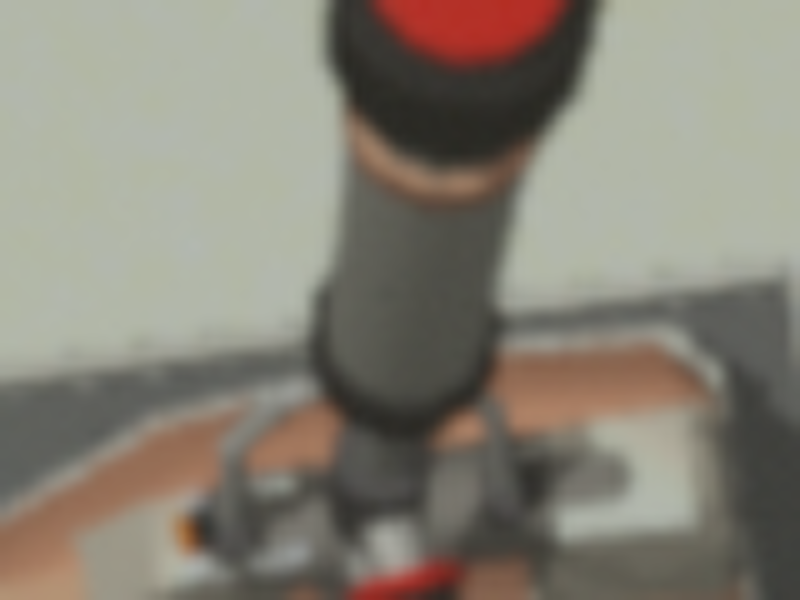

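View pics/s6.png

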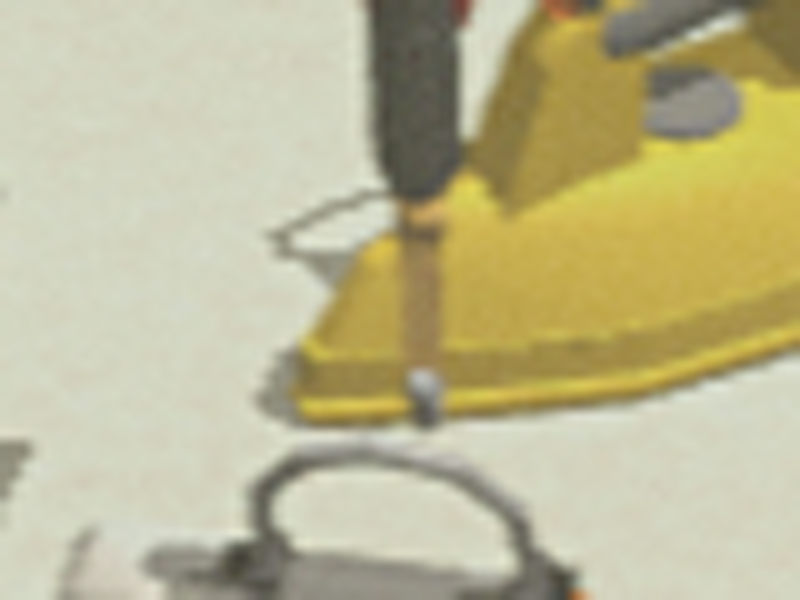

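Emit:
{"api": "step_arm", "payload": {
  "travel": [
    [0.002, -0.012, 0.006],
    [0.002, -0.012, 0.006],
    [0, 0, 0]
  ],
  "roll": [0, 0, 0]
}}

```text
time_s: 11.6
position: [0.5397, -0.0603, 0.2366]
tool_rot: [0.57, 0.745, 0.253, 0.238]
force: [-0.5, -0.3, 11.3]
finger_gap: 0.0169
```

```bash
cat > hk.py <<'E'
from bow import *
p,R=st()
d=p-[.5656,-.0701,.3373]; o=np.array([.622,-.0586,.248])+d
print("hook est",o.round(4))
hd=np.array([.976,.218,0])
t=r.camera("top");s=r.camera("scene")
for l,v in [("bill_tip",.0165*hd+[0,0,.0135]),("hook_throat",np.array([0,0,.03]))]:
    a=r.landmark_of(l,s);b=r.landmark_of(l,t)
    print(l,"pred",(o+v).round(4),proj(s,o+v).round(1),proj(t,o+v).round(1),a[0]["position"] if a else None,b[0]["position"] if b else None)
    if a and b:
        X,e=tri([(s,a[0]["position"]),(t,b[0]["position"])]);print("   tri",X.round(4),"-> o",(X-v).round(4),np.round(e,4))
B=bowpts(np.array([.6213,-.0489,.1193]),1.70,-.36)
import sys
for nm,c,b in [("s",s,(240,230,320,290)),("t",t,(290,160,370,220))]:
    k=10
    im=cv2.resize(c["pixels"][b[1]:b[3],b[0]:b[2],::-1],None,fx=k,fy=k,interpolation=cv2.INTER_CUBIC)
    q=((np.array([proj(c,x) for x in B])-b[:2]+.5)*k).astype(int); cv2.polylines(im,[q.reshape(-1,1,2)],False,(0,255,0),1)
    for v in [np.zeros(3),.0165*hd+[0,0,.0135],np.array([0,0,.03])]:
        cv2.circle(im,tuple(((proj(c,o+v)-b[:2]+.5)*k).astype(int)),3,(255,0,255),-1)
    cv2.imwrite(f"pics/{sys.argv[1]}_{nm}.png",im)
E
python3 hk.py a
```

```text
t 11.6 q [-0.258 -0.202 -0.746  0.361  0.27  -0.429] pos [ 0.5397 -0.0603  0.2366] gap 0.0169
F [-0.5 -0.3 11.3] x [-0.237  0.969 -0.066] y [0.728 0.222 0.649] z [ 0.644  0.105 -0.758]
hook est [ 0.5961 -0.0488  0.1473]
bill_tip pred [ 0.6122 -0.0452  0.1608] [281.2 270.2] [325.1 201.7] [281.5, 273.4] [324.9, 203.0]
   tri [ 0.6112 -0.045   0.1507] -> o [ 0.5951 -0.0486  0.1372] [0.0001 0.0001]
hook_throat pred [ 0.5961 -0.0488  0.1773] [281.4 259.5] [327.3 207.9] [281.2, 261.4] [327.7, 208.5]
   tri [ 0.5957 -0.0496  0.1716] -> o [ 0.5957 -0.0496  0.1416] [0.0002 0.0002]
```

View pics/a_s.png

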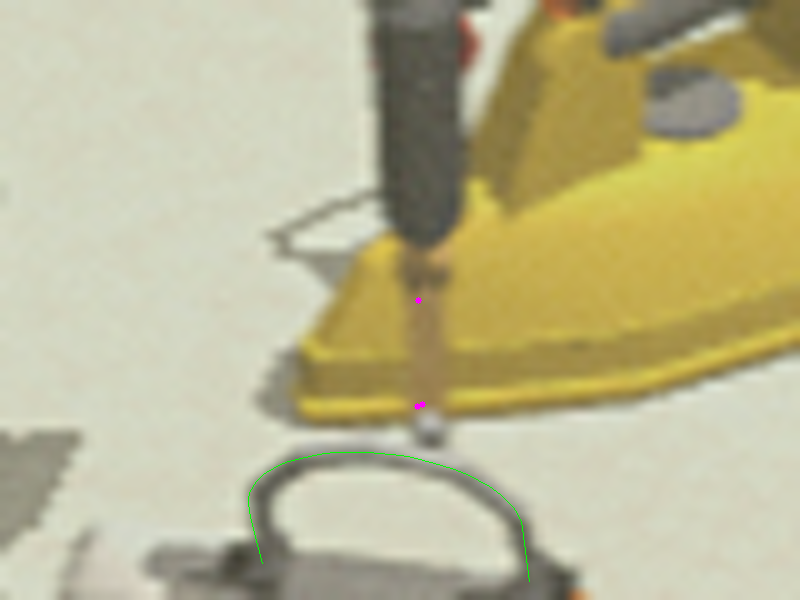

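View pics/a_t.png

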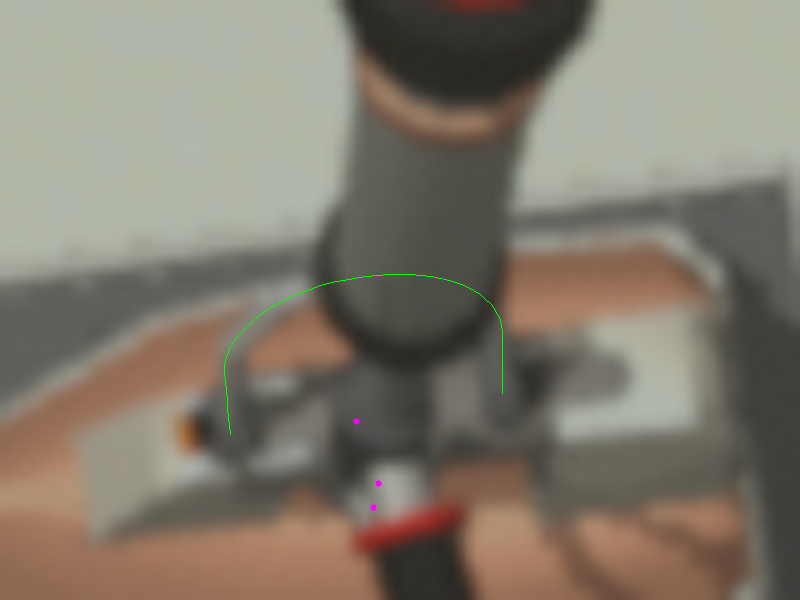

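Emit:
{"api": "step_arm", "payload": {
  "travel": [
    [-0.002, 0.007, 0.006],
    [-0.002, 0.007, 0.006],
    [-0.002, 0.007, 0.006],
    [0, 0, 0]
  ],
  "roll": [0, 0, 0, 0]
}}

```text
time_s: 12.4
position: [0.5755, -0.0606, 0.2475]
tool_rot: [0.567, 0.743, 0.258, 0.246]
force: [-1.2, 0.1, 9.8]
finger_gap: 0.0168
```

```bash
python3 hk.py b
```

```text
t 12.4 q [-0.237 -0.144 -0.687  0.339  0.258 -0.411] pos [ 0.5755 -0.0606  0.2475] gap 0.0168
F [-1.2  0.1  9.8] x [-0.237  0.969 -0.073] y [0.715 0.225 0.662] z [ 0.657  0.104 -0.746]
hook est [ 0.6319 -0.0491  0.1582]
bill_tip pred [ 0.648  -0.0455  0.1717] [276.3 277. ] [325.  183.8] [275.1, 277.2] [322.1, 184.3]
   tri [ 0.6483 -0.0436  0.1716] -> o [ 0.6322 -0.0471  0.1581] [0.0043 0.0043]
hook_throat pred [ 0.6319 -0.0491  0.1882] [276.5 266. ] [327.2 189.8] [277.8, 268.3] [324.6, 191.7]
   tri [ 0.63   -0.0454  0.1807] -> o [ 0.63   -0.0454  0.1507] [0.0015 0.0015]
```

View pics/b_s.png

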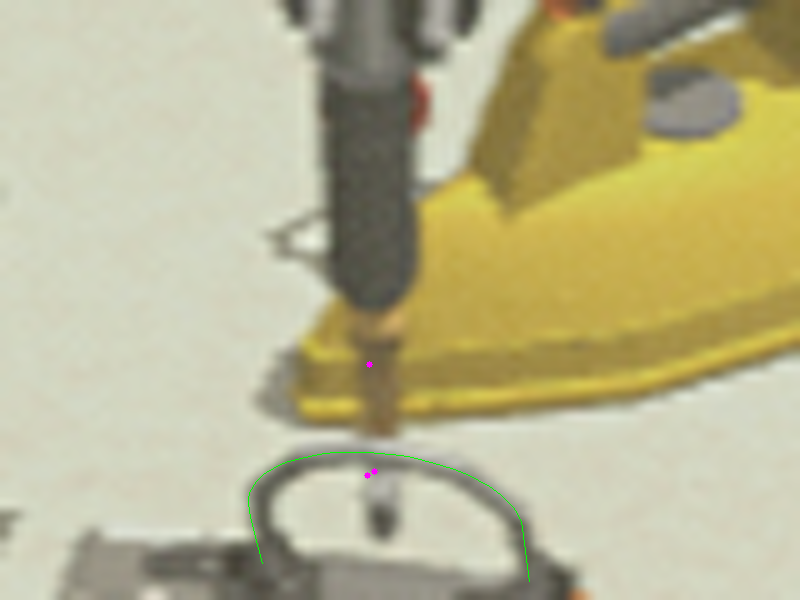

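View pics/b_t.png

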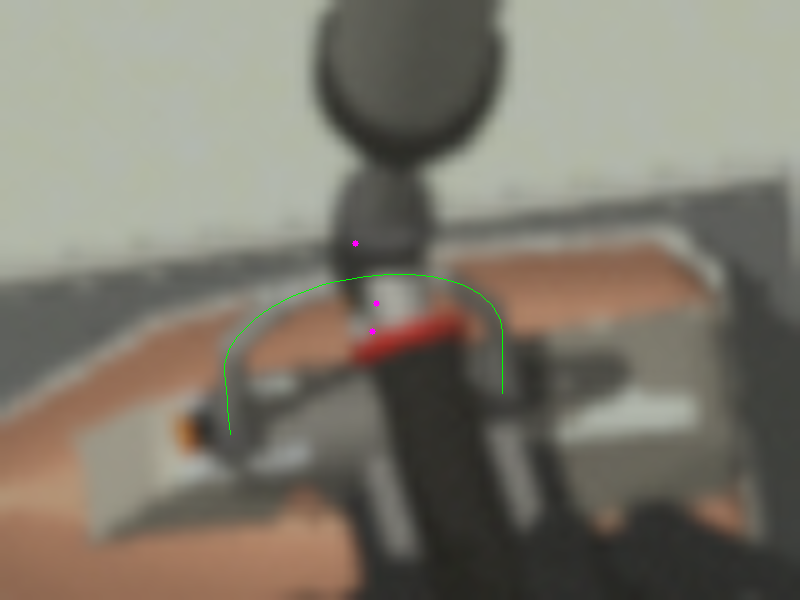

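Run:
```python
from h import *
p,R=st()
s=r.camera("scene");crop(s,"pics/s7.png",260,262,300,292,20)
w=r.camera("wrist");crop(w,"pics/w7.png",200,60,440,240,3)
```

```text
t 12.7 q [-0.237 -0.145 -0.687  0.339  0.258 -0.411] pos [ 0.5752 -0.0607  0.2476] gap 0.0171
F [ 0.9 -0.1 12.4] x [-0.236  0.969 -0.074] y [0.715 0.225 0.662] z [ 0.658  0.104 -0.746]
```

View pics/s7.png

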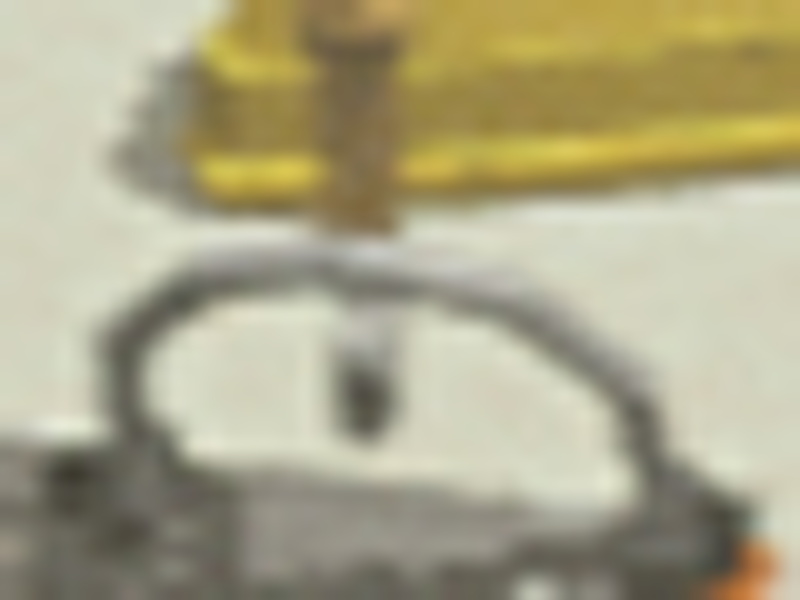

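View pics/w7.png

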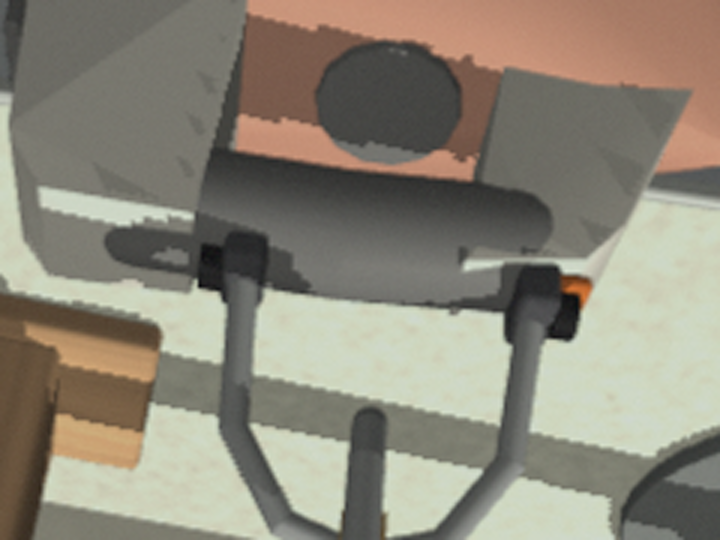

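Emit:
{"api": "step_arm", "payload": {
  "travel": [
    [0.001, -0.007, 0.007],
    [0, 0, 0]
  ],
  "roll": [0, 0]
}}

```text
time_s: 13.05
position: [0.5777, -0.0611, 0.2423]
tool_rot: [0.565, 0.742, 0.26, 0.25]
force: [-1.5, -0.9, 10.8]
finger_gap: 0.0169
```

```bash
python3 hk.py c
```

```text
t 13.05 q [-0.238 -0.138 -0.704  0.307  0.259 -0.411] pos [ 0.5777 -0.0611  0.2423] gap 0.0169
F [-1.5 -0.9 10.8] x [-0.236  0.969 -0.077] y [0.709 0.226 0.668] z [ 0.664  0.103 -0.74 ]
hook est [ 0.6341 -0.0496  0.153 ]
bill_tip pred [ 0.6502 -0.046   0.1665] [275.9 279.5] [325.1 183.3] [275.6, 283.0] [432.0, 306.2]
   tri [ 0.3769 -0.2258 -0.0962] -> o [ 0.3608 -0.2294 -0.1097] [0.0877 0.0877]
hook_throat pred [ 0.6341 -0.0496  0.183 ] [276.1 268.5] [327.3 189.3] [274.3, 271.1] [325.7, 186.7]
   tri [ 0.6407 -0.049   0.1811] -> o [ 0.6407 -0.049   0.1511] [0.0026 0.0026]
```

View pics/c_s.png

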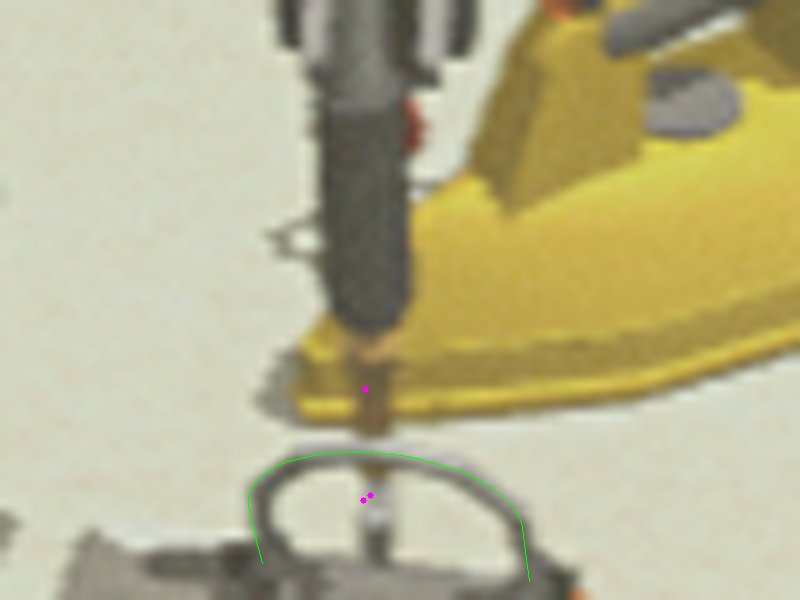

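Emit:
{"api": "step_arm", "payload": {
  "travel": [
    [-0.001, 0.001, 0.01],
    [-0.001, 0.002, 0.006],
    [0, 0, 0]
  ],
  "roll": [0, 0, 0]
}}

```text
time_s: 13.72
position: [0.5964, -0.0614, 0.2406]
tool_rot: [0.563, 0.741, 0.263, 0.256]
force: [-2.1, -0.3, 10.3]
finger_gap: 0.017
```

```bash
python3 hk.py d
```

```text
t 13.72 q [-0.229 -0.103 -0.691  0.269  0.255 -0.404] pos [ 0.5964 -0.0614  0.2406] gap 0.017
F [-2.1 -0.3 10.3] x [-0.236  0.968 -0.082] y [0.699 0.228 0.678] z [ 0.675  0.102 -0.731]
hook est [ 0.6528 -0.0499  0.1513]
bill_tip pred [ 0.6689 -0.0463  0.1648] [273.2 286. ] [325.  174.8] [272.1, 289.6] [323.6, 175.4]
   tri [ 0.6704 -0.046   0.1557] -> o [ 0.6543 -0.0496  0.1422] [0.0025 0.0025]
hook_throat pred [ 0.6528 -0.0499  0.1813] [273.4 274.7] [327.2 180.6] [274.6, 275.8] [324.7, 181.8]
   tri [ 0.6515 -0.0463  0.1778] -> o [ 0.6515 -0.0463  0.1478] [0.0016 0.0016]
```

View pics/d_s.png

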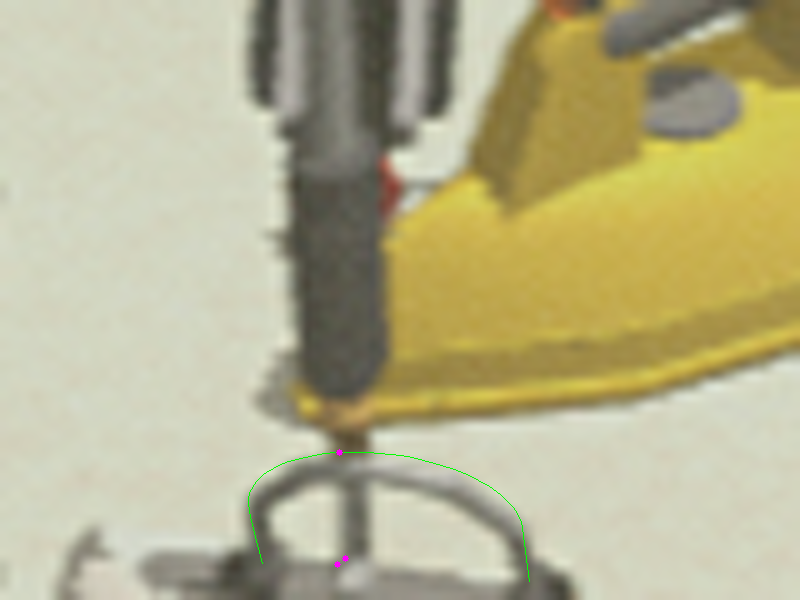

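Emit:
{"api": "step_arm", "payload": {
  "travel": [
    [0.002, -0.007, -0.003]
  ],
  "roll": [0]
}}

```text
time_s: 14.15
position: [0.5905, -0.0617, 0.2406]
tool_rot: [0.562, 0.74, 0.264, 0.258]
force: [-1.2, -0.9, 10.5]
finger_gap: 0.0172
```

```bash
python3 hk.py e
```

```text
t 14.15 q [-0.233 -0.118 -0.707  0.263  0.259 -0.407] pos [ 0.5905 -0.0617  0.2406] gap 0.0172
F [-1.2 -0.9 10.5] x [-0.236  0.968 -0.084] y [0.696 0.228 0.681] z [ 0.679  0.102 -0.728]
hook est [ 0.6469 -0.0502  0.1513]
bill_tip pred [ 0.663  -0.0466  0.1648] [273.9 284.1] [325.2 177.5] [275.7, 282.6] [326.6, 176.4]
   tri [ 0.6634 -0.046   0.1697] -> o [ 0.6473 -0.0496  0.1562] [0.0035 0.0035]
hook_throat pred [ 0.6469 -0.0502  0.1813] [274.1 272.9] [327.4 183.4] [273.1, 274.8] [325.9, 185.2]
   tri [ 0.6453 -0.0501  0.1745] -> o [ 0.6453 -0.0501  0.1445] [0.003 0.003]
```

View pics/e_s.png

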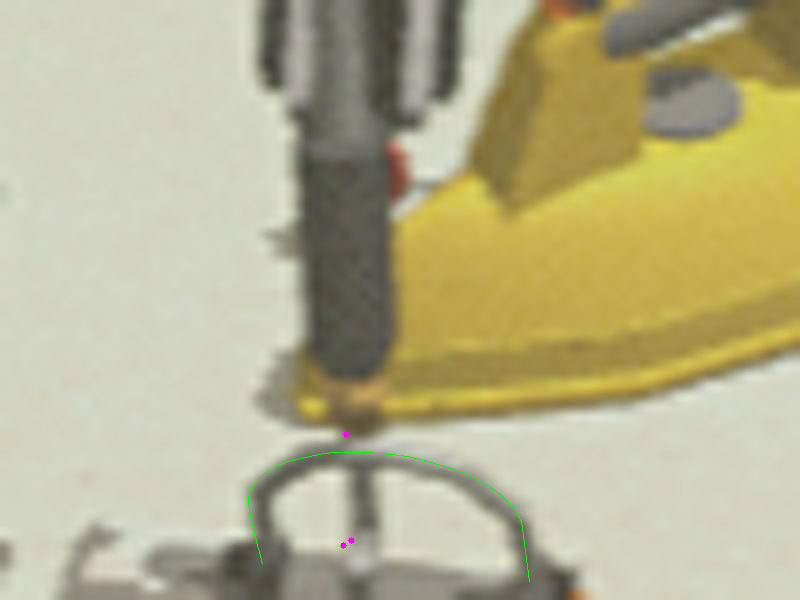

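Emit:
{"api": "step_arm", "payload": {
  "travel": [
    [0, 0.001, -0.005],
    [0, 0.001, -0.005],
    [0, 0.001, -0.005]
  ],
  "roll": [0, 0, 0]
}}

```text
time_s: 14.82
position: [0.5862, -0.063, 0.2602]
tool_rot: [0.56, 0.739, 0.267, 0.262]
force: [1.2, -0.9, 10.7]
finger_gap: 0.0169
```

```bash
python3 hk.py f
```

```text
t 14.82 q [-0.24  -0.149 -0.688  0.303  0.265 -0.413] pos [ 0.5862 -0.063   0.2602] gap 0.0169
F [ 1.2 -0.9 10.7] x [-0.236  0.968 -0.088] y [0.688 0.23  0.689] z [ 0.687  0.102 -0.72 ]
hook est [ 0.6426 -0.0515  0.1709]
bill_tip pred [ 0.6587 -0.0479  0.1844] [273.5 275.6] [326.2 177.5] [272.0, 280.5] [326.5, 176.4]
   tri [ 0.6634 -0.0495  0.1744] -> o [ 0.6473 -0.0531  0.1609] [0.0006 0.0006]
hook_throat pred [ 0.6426 -0.0515  0.2009] [273.7 264.3] [328.4 183.4] [274.6, 264.9] [326.4, 183.3]
   tri [ 0.6433 -0.0484  0.2005] -> o [ 0.6433 -0.0484  0.1705] [0.001 0.001]
```

View pics/f_s.png

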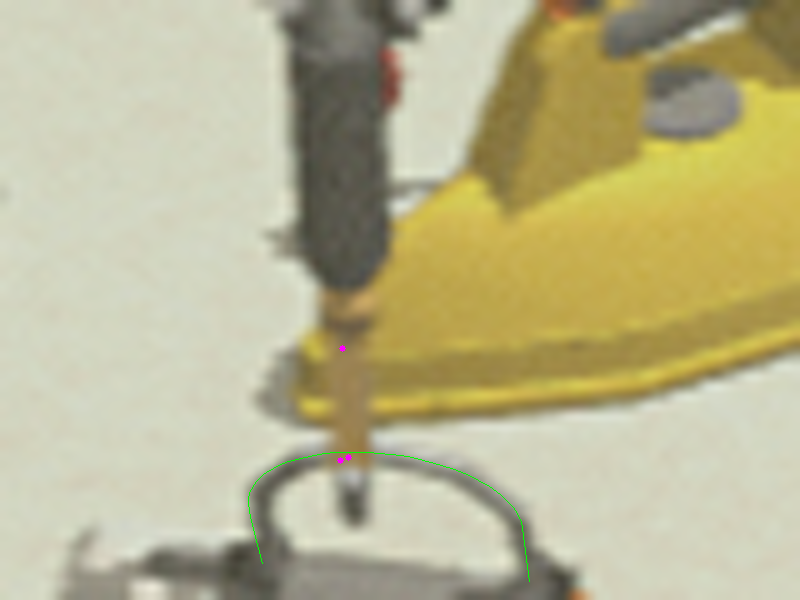

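Emit:
{"api": "step_arm", "payload": {
  "travel": [
    [0.001, 0, -0.006],
    [0.002, -0.002, -0.007],
    [0.002, -0.002, -0.007]
  ],
  "roll": [0, 0, 0]
}}

```text
time_s: 15.5
position: [0.5701, -0.0614, 0.2747]
tool_rot: [0.559, 0.739, 0.269, 0.264]
force: [2.0, -0.8, 2.2]
finger_gap: 0.0168
```

```bash
python3 hk.py g
```

```text
t 15.5 q [-0.247 -0.199 -0.692  0.344  0.27  -0.418] pos [ 0.5701 -0.0614  0.2747] gap 0.0168
F [ 2.  -0.8  2.2] x [-0.235  0.968 -0.09 ] y [0.684 0.231 0.692] z [ 0.691  0.101 -0.716]
hook est [ 0.6265 -0.0499  0.1854]
bill_tip pred [ 0.6427 -0.0463  0.1989] [276.1 265.4] [325.9 183.6] [275.7, 267.7] [325.1, 183.4]
   tri [ 0.6444 -0.0459  0.1943] -> o [ 0.6283 -0.0495  0.1808] [0.001 0.001]
hook_throat pred [ 0.6265 -0.0499  0.2154] [276.3 254.3] [328.1 189.7] [273.5, 255.5] [328.4, 187.6]
   tri [ 0.6315 -0.0526  0.2154] -> o [ 0.6315 -0.0526  0.1854] [0.002 0.002]
```

View pics/g_s.png

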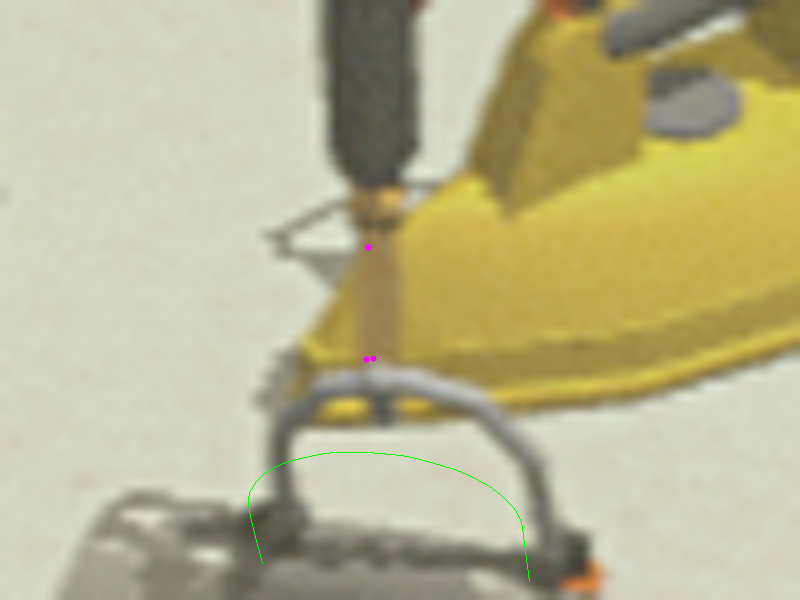

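Run:
```python
from h import *
p,R=st()
s=r.camera("scene");crop(s,"pics/s8.png",210,200,350,350,4)
```

```text
t 15.8 q [-0.247 -0.198 -0.692  0.343  0.27  -0.418] pos [ 0.5705 -0.0615  0.2745] gap 0.0171
F [-0.5  1.   5.8] x [-0.235  0.968 -0.091] y [0.683 0.231 0.692] z [ 0.691  0.101 -0.716]
```

View pics/s8.png

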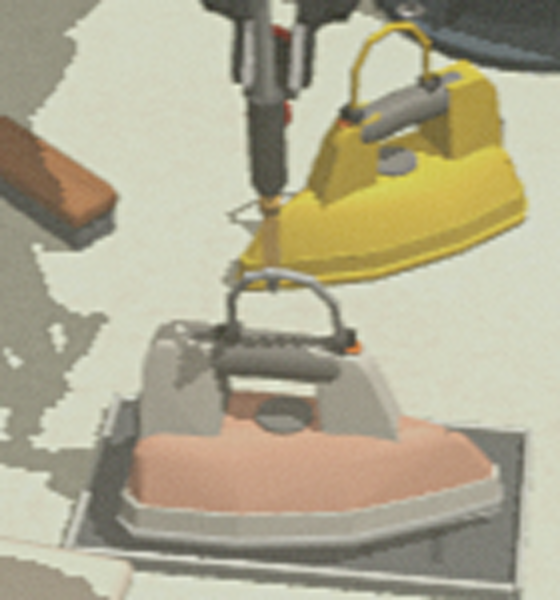

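Emit:
{"api": "step_arm", "payload": {
  "travel": [
    [0, 0.004, -0.006],
    [0, 0.004, -0.006],
    [0, 0.004, -0.006]
  ],
  "roll": [0, 0, 0]
}}

```text
time_s: 16.23
position: [0.5659, -0.0604, 0.296]
tool_rot: [0.559, 0.739, 0.268, 0.264]
force: [0.8, -0.2, 3.1]
finger_gap: 0.017
```

Run:
```python
from h import *
p,R=st()
s=r.camera("scene");crop(s,"pics/s9.png",210,200,350,350,4)
```

```text
t 16.23 q [-0.247 -0.222 -0.652  0.409  0.27  -0.418] pos [ 0.5659 -0.0604  0.296 ] gap 0.017
F [ 0.8 -0.2  3.1] x [-0.236  0.968 -0.09 ] y [0.685 0.231 0.691] z [ 0.69   0.101 -0.717]
```

View pics/s9.png

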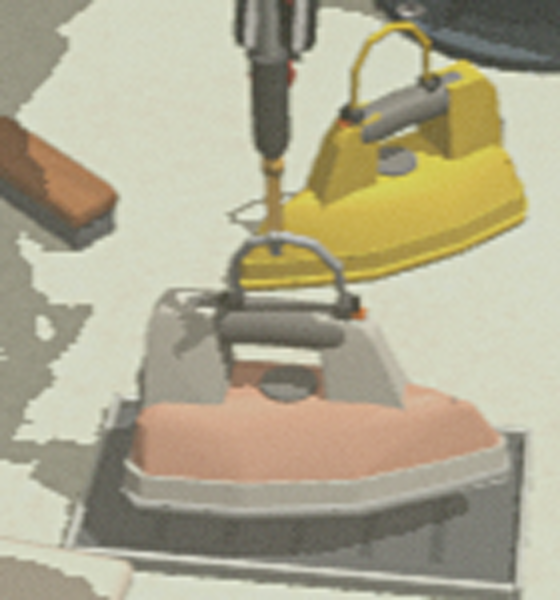

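Emit:
{"api": "step_arm", "payload": {
  "travel": [
    [0, 0.004, -0.004],
    [0, 0.004, -0.004],
    [0, 0.003, -0.003],
    [0, 0, 0]
  ],
  "roll": [0, 0, 0, 0]
}}

```text
time_s: 16.77
position: [0.5661, -0.059, 0.3149]
tool_rot: [0.559, 0.739, 0.269, 0.265]
force: [1.2, -0.6, 3.6]
finger_gap: 0.0166
```

Run:
```python
from h import *
p,R=st()
s=r.camera("scene");crop(s,"pics/s10.png",210,170,350,320,4)
```

```text
t 16.77 q [-0.243 -0.234 -0.614  0.456  0.267 -0.415] pos [ 0.5661 -0.059   0.3149] gap 0.0166
F [ 1.2 -0.6  3.6] x [-0.235  0.968 -0.091] y [0.683 0.231 0.693] z [ 0.691  0.101 -0.715]
```

View pics/s10.png

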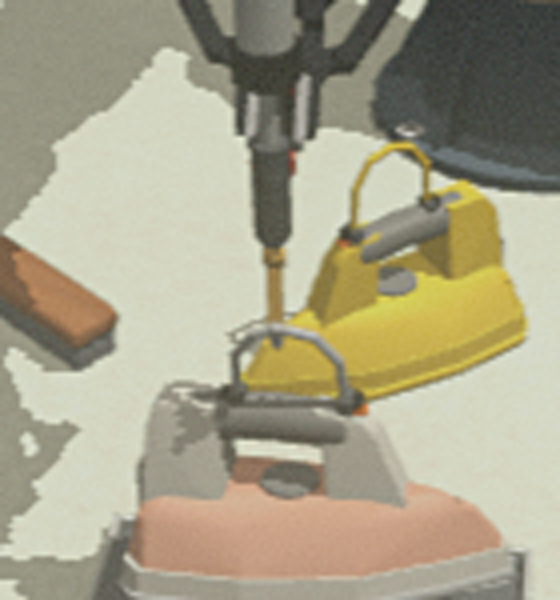

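Emit:
{"api": "step_arm", "payload": {
  "travel": [
    [0, 0.003, -0.003],
    [0, 0.003, -0.003],
    [0, 0.003, -0.003],
    [0, 0, 0]
  ],
  "roll": [0, 0, 0, 0]
}}

```text
time_s: 17.32
position: [0.5659, -0.0577, 0.3278]
tool_rot: [0.559, 0.739, 0.268, 0.265]
force: [-0.3, -0.6, 4.1]
finger_gap: 0.0168
```

Emit:
{"api": "step_arm", "payload": {
  "travel": [
    [0, 0.002, -0.002],
    [0, 0.002, -0.002],
    [0, 0, 0]
  ],
  "roll": [0, 0, 0]
}}

```text
time_s: 17.7
position: [0.5658, -0.0571, 0.3337]
tool_rot: [0.559, 0.739, 0.268, 0.264]
force: [1.5, -0.3, 4.6]
finger_gap: 0.0172
```

Emit:
{"api": "step_arm", "payload": {
  "travel": [
    [0, 0.002, -0.002],
    [0, 0.002, -0.002],
    [0, 0, 0]
  ],
  "roll": [0, 0, 0]
}}

```text
time_s: 18.08
position: [0.5648, -0.0565, 0.3376]
tool_rot: [0.56, 0.739, 0.268, 0.263]
force: [0.2, 0.1, 2.1]
finger_gap: 0.0169
```

Emit:
{"api": "step_arm", "payload": {
  "travel": [
    [0, 0.002, -0.002],
    [0, 0.002, -0.002],
    [0, 0, 0]
  ],
  "roll": [0, 0, 0]
}}

```text
time_s: 18.45
position: [0.5622, -0.0556, 0.3378]
tool_rot: [0.561, 0.74, 0.265, 0.259]
force: [-0.9, -0.3, -6.0]
finger_gap: 0.0168
```

Emit:
{"api": "step_arm", "payload": {
  "travel": [
    [0, 0, 0],
    [0, 0, 0],
    [0, 0, 0],
    [0, 0, 0],
    [0, 0, 0],
    [0, 0, 0],
    [0, 0, 0],
    [0, 0, 0]
  ],
  "roll": [0, 0, 0, 0, 0, 0, 0, 0]
}}

```text
time_s: 19.45
position: [0.5623, -0.0556, 0.3379]
tool_rot: [0.561, 0.74, 0.265, 0.259]
force: [1.5, -0.4, -13.4]
finger_gap: 0.0171
```

Run:
```python
from h import *
p,R=st()
s=r.camera("scene");crop(s,"pics/s11.png",200,150,350,310,4)
w=r.camera("wrist");cv2.imwrite("pics/w11.png",w["pixels"][:,:,::-1])
```

```text
t 19.45 q [-0.235 -0.245 -0.552  0.542  0.261 -0.409] pos [ 0.5623 -0.0556  0.3379] gap 0.0171
F [  1.5  -0.4 -13.4] x [-0.236  0.968 -0.085] y [0.693 0.229 0.683] z [ 0.681  0.102 -0.725]
```

View pics/s11.png

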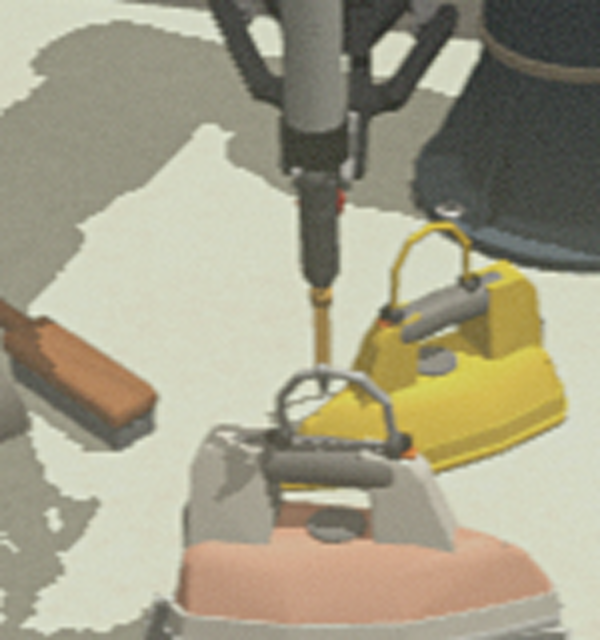

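View pics/w11.png

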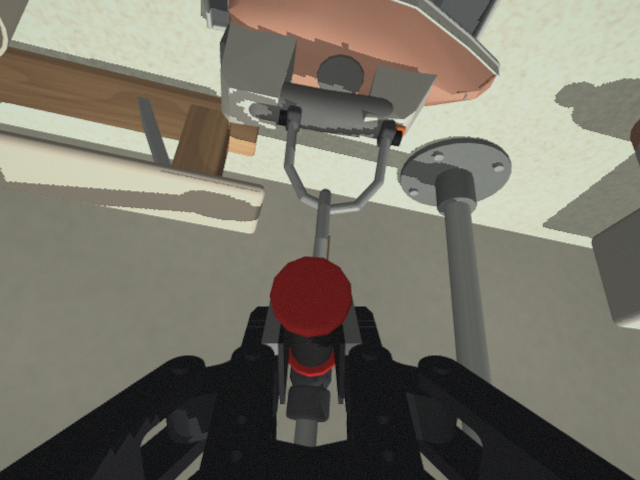

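Emit:
{"api": "step_arm", "payload": {
  "travel": [
    [0, -0.001, 0.001],
    [0, 0, 0]
  ],
  "roll": [0, 0]
}}

```text
time_s: 19.8
position: [0.5629, -0.0558, 0.338]
tool_rot: [0.561, 0.74, 0.266, 0.26]
force: [0.6, -0.5, -11.3]
finger_gap: 0.0167
```

Emit:
{"api": "step_arm", "payload": {
  "travel": [
    [0, -0.001, 0.001],
    [0, -0.001, 0.001],
    [0, 0, 0]
  ],
  "roll": [0, 0, 0]
}}

```text
time_s: 20.18
position: [0.5642, -0.0563, 0.3378]
tool_rot: [0.56, 0.739, 0.267, 0.262]
force: [-0.4, -0.1, -6.0]
finger_gap: 0.0169
```

Emit:
{"api": "step_arm", "payload": {
  "travel": [
    [0, 0, 0],
    [0, 0, 0],
    [0, 0, 0],
    [0, 0, 0],
    [0, 0, 0],
    [0, 0, 0]
  ],
  "roll": [0, 0, 0, 0, 0, 0],
  "claw": -1
}}

```text
time_s: 20.92
position: [0.5651, -0.0564, 0.3397]
tool_rot: [0.559, 0.739, 0.268, 0.263]
force: [-0.4, -0.2, -0.5]
finger_gap: 0.0852
```

Run:
```python
from h import *
p,R=st()
w=r.camera("wrist");cv2.imwrite("pics/w12.png",w["pixels"][:,:,::-1])
```

```text
t 20.93 q [-0.236 -0.246 -0.557  0.527  0.263 -0.41 ] pos [ 0.5651 -0.0564  0.3397] gap 0.0852
F [-0.4 -0.2 -0.5] x [-0.235  0.968 -0.09 ] y [0.685 0.231 0.691] z [ 0.689  0.101 -0.718]
```

View pics/w12.png

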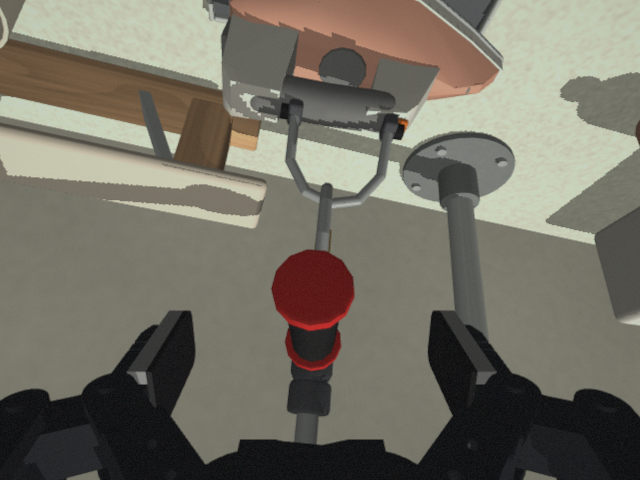

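Released cleanly; the handle at (313,290) is centred between the open fingers. Back out along the tool axis.

Emit:
{"api": "step_arm", "payload": {
  "travel": [
    [0, 0, -0.02],
    [0, 0, -0.03],
    [0, 0, -0.04],
    [0, 0, -0.04],
    [0, 0, -0.04],
    [0, 0, 0],
    [0, 0, 0],
    [0, 0, 0],
    [0, 0, 0],
    [0, 0, 0]
  ],
  "roll": [0, 0, 0, 0, 0, 0, 0, 0, 0, 0]
}}

```text
time_s: 22.22
position: [0.4448, -0.0731, 0.4623]
tool_rot: [0.56, 0.74, 0.267, 0.261]
force: [0.5, 0.4, 0.5]
finger_gap: 0.0853
```

Run:
```python
from h import *
p,R=st()
s=r.camera("scene");cv2.imwrite("pics/s13.png",s["pixels"][:,:,::-1])
crop(s,"pics/s13c.png",200,150,350,310,4)
t=r.camera("top")
for l in ["bill_tip","hook_throat","pull_handle","iron","bow_hinge"]:
    a=r.landmark_of(l,s);b=r.landmark_of(l,t)
    for x in a[:2]:
        for y in b[:2]:
            X,e=tri([(s,x["position"]),(t,y["position"])])
            if e[0]<.006: print(l,X.round(3),np.round(e[0],4),round(x["p"],2),round(y["p"],2))
s2=r.camera("scene"); d=np.abs(s["pixels"].astype(int)-s2["pixels"]).max(2)[150:310,200:350]; print("diff",d.mean(),d.max())
```

```text
t 22.23 q [-0.408 -0.45  -0.352  0.984  0.375 -0.549] pos [ 0.4448 -0.0731  0.4623] gap 0.0853
F [0.5 0.4 0.5] x [-0.237  0.968 -0.088] y [0.688 0.231 0.688] z [ 0.686  0.103 -0.721]
bill_tip [ 0.633 -0.039  0.257] 0.0028 0.61 0.92
hook_throat [ 0.618 -0.044  0.27 ] 0.001 0.63 0.72
iron [ 0.627 -0.029  0.075] 0.0037 0.86 0.74
iron [ 0.365 -0.053 -0.014] 0.0013 0.75 0.66
bow_hinge [ 0.614 -0.035  0.196] 0.0005 0.97 0.61
bow_hinge [ 0.352 -0.048  0.129] 0.0011 0.91 0.86
diff 3.002375 40
```

View pics/s13.png

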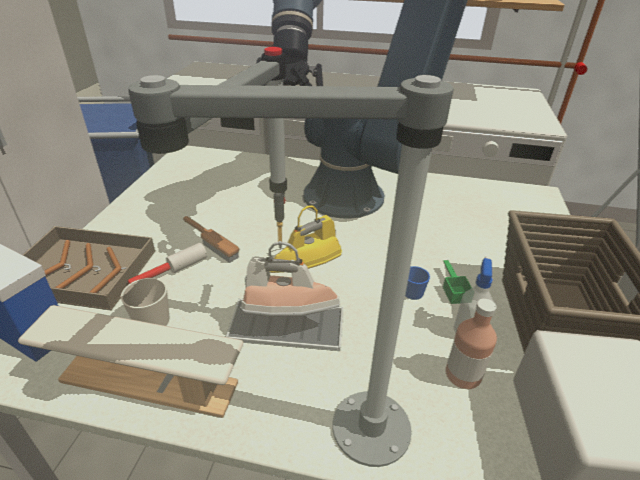

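View pics/s13c.png

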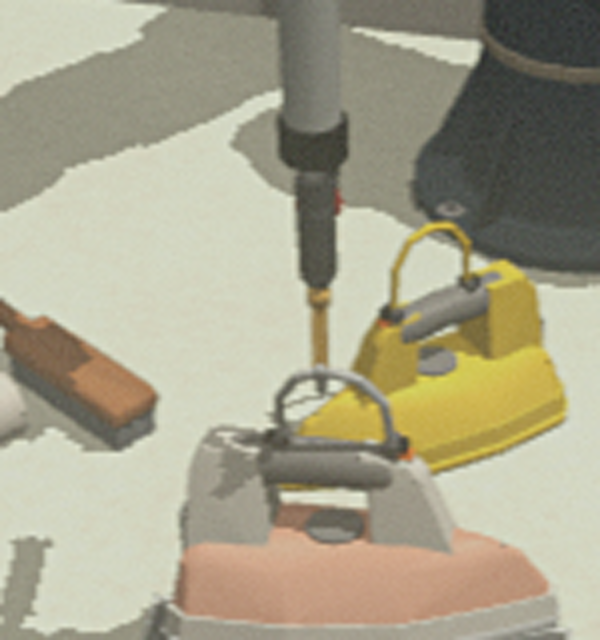

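Emit:
{"api": "step_arm", "payload": {
  "travel": [
    [0, 0, 0],
    [0, 0, 0],
    [0, 0, 0],
    [0, 0, 0],
    [0, 0, 0],
    [0, 0, 0],
    [0, 0, 0],
    [0, 0, 0],
    [0, 0, 0],
    [0, 0, 0]
  ],
  "roll": [0, 0, 0, 0, 0, 0, 0, 0, 0, 0]
}}

```text
time_s: 24.12
position: [0.4447, -0.0733, 0.463]
tool_rot: [0.56, 0.74, 0.267, 0.262]
force: [-0.1, -0.2, 0.2]
finger_gap: 0.0856
```

Emit:
{"api": "step_arm", "payload": {
  "travel": [
    [0, 0, 0],
    [0, 0, 0],
    [0, 0, 0],
    [0, 0, 0],
    [0, 0, 0],
    [0, 0, 0],
    [0, 0, 0],
    [0, 0, 0],
    [0, 0, 0],
    [0, 0, 0]
  ],
  "roll": [0, 0, 0, 0, 0, 0, 0, 0, 0, 0]
}}

```text
time_s: 25.38
position: [0.4447, -0.0733, 0.463]
tool_rot: [0.56, 0.74, 0.267, 0.262]
force: [-0.2, -0.4, 0.4]
finger_gap: 0.0855
```

Run:
```python
from h import *
p,R=st()
fs=[r.camera("scene")["pixels"][150:330,200:360].astype(np.float32).mean(2) for _ in range(8)]
for f in fs[1:]: print(np.round(cv2.phaseCorrelate(fs[0],f)[0],3))
s=r.camera("scene");crop(s,"pics/s14.png",200,150,350,310,4)
```

```text
t 25.38 q [-0.409 -0.451 -0.351  0.984  0.375 -0.549] pos [ 0.4447 -0.0733  0.463 ] gap 0.0855
F [-0.2 -0.4  0.4] x [-0.237  0.968 -0.089] y [0.687 0.231 0.688] z [ 0.687  0.102 -0.72 ]
[ 0.006 -0.007]
[-0.016 -0.002]
[0.005 0.018]
[-0.006 -0.004]
[-0.012  0.013]
[-0.002  0.004]
[-0.001 -0.007]
```

View pics/s14.png

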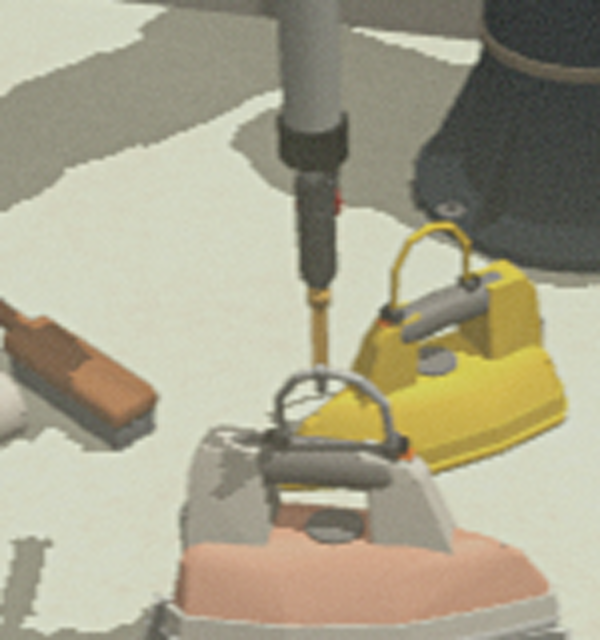

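The picture shows the iron hanging in the hook: bow top about (280,243), hook tip about (281,246). It is unchanged from the earlier frame, so it is still. I'm handing in now.

```bash
python3 -c "
from station import r
print(r.finish_job())"
```

```text
the job is handed in; nothing more can be done
None
```

The peach iron is hanging still in its hook with the rod up at its stop, and I have handed the job in; no verdict was reported.

**What I did:**
- **Tilt:** moves can't tilt the tool directly, so I drove the arm up past joint 4's limit to get about 36°.
- **Draw and hook:** I gripped the handle, drew the rod down about 0.1 m and slipped the hook under the bow, through the latch.
- **Rise:** I let the iron ride up, still holding the handle, until the rod met its stop. There the force on the tool went negative. I eased the pull, let go and backed off.

**Last checks:**
- **Position:** from the pictures, the iron's origin is about 75 mm above the worktop and about 167 mm from the hook seat. Both are within limits, though the landmark triangulations disagree by several millimetres.
- **Stillness:** eight pictures over 0.35 s, about 4 s after release, showed no movement above 0.02 pixel.
- **Robot and other items:** the fingers are clear and the tool force is near zero. The other things look unmoved by eye; I did not measure them.

**What went less well:**
- **Overshoot:** when advancing the hook I overshot by about 5–10 mm because the pose creeps under the spring load. This nudged the bow aside by about 1 pixel. I backed off and the iron returned to place, by my estimate well under the 0.1 rad tipping limit.
- **Upward pull:** at the stop the tool briefly pulled up with about 13 N before I eased it.

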